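# Press three pins home and empty the loading tray

## Robot

A 7-joint arm with a two-finger parallel gripper is mounted at the origin on the work surface. World frame = base frame: x ahead of the robot, y to its left, z up, the work surface at z = 0. Lengths are in m, angles in rad, forces in N, time in s.
With the tool pointing down it reaches from about 0.425 to 0.925 m from the base axis. Payload 6.8 kg.
Tool frame: the origin (TCP) lies midway between the tips of the shut fingers; the grasp point (between the pads) lies 19 mm behind it (r.grip_depth is the distance from the TCP to the grasp point, in m); z points along the fingers, y is the line along which they close (so a half turn about z gives the same grasp; the last joint's range is limited). The gripper opens to 85 mm and grips with 20 to 120 N. Pads are 22 mm wide; open, the fingers measure 114 mm over their backs; the gripper's body (76 mm by 85 mm) begins 54 mm behind the grasp point. The pads swing forward as they close: fully open they stand 13 mm farther back than shut.
Start: joints at [-1.223, 0.477, 0.022, 1.555, -0.011, 1.109, -0.083], TCP at [0.297, 0.606, 0.231] pointing down, gripper open.
Joint ranges: [-2.96, 2.96], [-0.34, 2.1], [-1.41, 1.46], [0.24, 2.44], [-1.37, 4.51], [0.17, 1.92], [-2.96, 2.96]. Speed limits (rad/s): [2.39, 2.39, 3.14, 3.14, 3.14, 3.14, 3.14].

## Interface

Orientations are given as a rotation vector (axis times angle).
In Python, from bench import telemetry, grab_frame, calibration, order, silhouettes, r gives the robot as it stands.
- The arm moves only by the tool apply_moves, never from a script. Its argument "moves" is a list of rows, each a list of 7 numbers: the turn, a rotation vector about the tool's x, y, z scaled (see below), then the shift along the tool's x, y, z scaled (see below), then the opening, from -1 (shut) to 1 (fully open). A call has exactly 8 rows; each row shifts and turns the commanded pose from where the row before left it, along the tool's axes as they then stand; what a row does not reach is not made up. The controller multiplies each number of a shift by 1000 mm and each number of a turn by 6 degrees. A row lasts 1/12 s, in which the tool goes at most 41.7 mm and 7.16 degrees, less where a joint would pass 70% of its speed; a pose out of reach is approached as far as the arm can. A call with a number of a shift or a turn outside -1 to 1 is refused whole. A call with a gripper value outside its range is refused whole. The fingers move at their own pace and stop on an object; "grip_force" is the grip in N (left out, the last holds). Time passes only in rows, so rows that do not move let the fingers close, or fill a call up. It gives the time, the measured TCP pose, the force, the opening and the grip force at its end, in the units of the state.
- telemetry.get_obs(): the state, without advancing time (a new reading comes with each control period).
- grab_frame(name): name is "scene" or "top"; returns the picture (400x640x3 uint8, blue, green, red); there is no depth.
- calibration(name): a dict with "fx", "fy", "cx", "cy" (pixels), "world_from_camera" (4x4, takes a point from camera to world coordinates). Camera axes: x right, y down, z forward; pixel columns grow to the right and rows downward; lengths in m; the calibration is good to about 2 mm. A picture is of the moment at which its call begins. calibration takes no time and is no camera call.
- order.hand_in(): hands the job in; it is judged then, once.
Trained networks look in the newest picture that a camera, given by its name, has taken for a name from the list of things; names that differ only in an ending like _2 or _b are one class to them, and where a whole thing is asked for, a point or a joint stands for the part that bears it (a point fixed in the world has none). Each returns a list of dicts, best first, with "p" (0 to 1); they miss things now and then, are a little off and sometimes report something else, mostly with a low value. They report only what shows in the picture. A call takes as long as a camera call. They do not tell look-alikes from the thing itself.
- silhouettes(thing, camera): "mask" (400x640 bool, what is visible of it) and "extent" ([centre column, centre row, width, height] in pixels, round what is visible of it).
The state is a dict: "clock": time; "joints": joint angles; "qvel": joint speeds; "tau": joint torques, N m; "tcp_pos": TCP position; "orientation": TCP orientation; "contact_force": force on the tool from outside, world axes, zero at the start; "moment": the same for the moment, N m; "grip_width": finger opening in m; "gripper_force": force on a finger pad.
Only numpy, scipy, OpenCV 4.12 (cv2) and the standard library are available. Lean on these libraries where they do the work, as an engineer would, in place of code of your own. Each camera call takes 0.05 s, during which the arm holds its last target. There are 200 camera calls.

## Task

Pull the green bench press's red-ball lever all the way down so that the brass pins in all three blocks go flush, then ease it back up slowly to its rest without ever letting it snap back. Then take the loading tray by its orange tab, tip it so that the three blocks slide off into the blue bin (not the red one), and set the empty tray back level in its place on the press bed, under the ram. Leave the tools, oil bottle and tape on the bench where they are.

Things in the scene. Friction and masses are not known exactly. Their poses are not given: they have to be found in the camera images.
- bed (a point): Centre of the top of the press bed, 30 mm above the bench, right below the ram: the tray's place. Axes: x to the back of the press, y to its left, z up. The ram's plate (56 mm in x, 116 mm in y) hangs 81 mm above the bed with the lever up and comes down 50 mm over the full stroke.
- press: Green bench press, fixed; origin on the bench below the ram, axes as bed. Bed 30 mm thick, x = -60 to +140, y = -75 to +75 mm; column x = 75 to 135, y = -30 to 30 mm; head overhanging at x = -40 to 135, y = -35 to 35 mm, z = 165 to 255 mm. Open at the front (-x) and at both sides.
- lever_ball (a point): Centre of the red ball (36 mm across) at the end of the press lever. It turns with the lever. The lever is a 14 mm steel rod on the press's right (-y) side.
- hub (a point): The lever's pivot: on its turning axis (along the press's y axis), in the plane in which the ball swings; 90 mm to the right (-y) of the bed's centre and 170 mm above the bed. The ball's centre is 160 mm from here. Axes as bed.
- lever (a joint): Lever angle, rad: 0 at rest, when the rod points forward (-x of the press) and 55 degrees up; grows as the ball is pulled forward and down; 1.13 at the bottom stop, when it points forward and 10 degrees down. A spring returns it; pulling takes 4 to 12 N at the ball.
- tray: Aluminium loading tray; origin at the centre of its underside, z up, x towards its open edge. Floor 100 mm (x) by 124 mm (y), 3 mm thick; 15 mm walls at the back (-x) and both sides, none at the +x edge. 160 g. It stands loose on the press bed with its tab to the front.
- tray_tab (a point): Grip point on the tray's orange tab: a plate 40 mm wide (y), 8 mm thick, 62 mm long, rising from a strip 35 mm behind the tray's back wall and leaning 0.42 rad (24 degrees) backwards, its top away from the tray. This point is on its mid-plane, 42 mm up along it (20 mm below its top), at x = -102, z = 40 mm of the tray. Axes as the tray (not tilted).
- tray_lip (a point): Middle of the tray's open edge, on the floor's top: x = +50, z = 3 mm of the tray.
- blue_bin: Blue open bin for the finished blocks, fixed, 190 (x) x 170 (y) x 60 mm tall, walls 4 mm; origin at the centre of its underside. It and the red bin change places.
- red_bin: Red open scrap bin of the same size, fixed; origin at the centre of its underside. Nothing is to go in.
- block_a: Dark steel-coloured block 32 x 26 x 28 mm tall, about 65 g, right (-y) one of the three in a row on the tray; origin at the centre of its underside.
- pin_a (a joint): How far this block's brass pin (10 mm thick) has been pressed in, m: at 0 it stands 10 mm proud of the block, at 0.010 it is flush.
- block_b: Dark steel-coloured block 32 x 26 x 28 mm tall, about 65 g, middle one of the three in a row on the tray; origin at the centre of its underside.
- pin_b (a joint): How far this block's brass pin (10 mm thick) has been pressed in, m: at 0 it stands 10 mm proud of the block, at 0.010 it is flush.
- block_c: Dark steel-coloured block 32 x 26 x 28 mm tall, about 65 g, left (+y) one of the three in a row on the tray; origin at the centre of its underside.
- pin_c (a joint): How far this block's brass pin (10 mm thick) has been pressed in, m: at 0 it stands 10 mm proud of the block, at 0.010 it is flush.
- oil_can: Bystander: yellow oil bottle, 48 mm across, 120 mm tall, standing; to be left alone.
- screwdriver: Bystander: screwdriver lying on the bench; to be left alone.
- hammer: Bystander: hammer lying on the bench; to be left alone.
- wrench: Bystander: steel wrench lying on the bench; to be left alone.
- tape_roll: Bystander: blue roll of tape, 90 mm across, 24 mm tall, lying flat; to be left alone.
Not all that is in view belongs to the job. Leave any turquoise look-alike of the tray alone.

How it is judged:
By the outcome, as a careful person would: the job done as asked, in the order asked, and still so for the second after the job is handed in, with the robot touching nothing.
It also fails if it takes over 72 s, if anything falls off the work surface, if the arm or the gripper's body presses on something with over 40 N, if the wrist force passes 120 N, or if a joint passes its speed limit or range.

## Working session

There is one attempt and no reset: what is moved stays moved. The work goes in short steps, Python scripts to look and compute and a tool call to move; the robot and the scene stay as the last step left them, time stands still between calls to the robot, and variables do not carry over. Pictures are saved under pics/ and viewed, at most 10 in all, crops included, and the job is handed in when it is done.

Besides the shell and the picture viewer there is one more tool, called after "Emit:" by a JSON object that holds its "name" and its "arguments", one argument or row to a line. apply_moves: Moves the arm, as the interface text tells. Its arguments: {"type":"object","properties":{"moves":{"type":"array"},"grip_force":{"type":"number"}},"required":["moves"]}

```bash
ls; mkdir -p pics; python3 - <<'E'
from bench import telemetry, grab_frame, calibration, r
import cv2,numpy as np
np.set_printoptions(precision=4,suppress=True)
o=telemetry.get_obs(); print(o)
for n in("scene","top"):
    f=grab_frame(n); cv2.imwrite(f"pics/{n}0.png",f); c=calibration(n); print(n,c)
print(r.grip_depth)
E
```

```text
pics
{'clock': 0.0, 'joints': array([-1.2231,  0.4778,  0.0224,  1.5565, -0.0115,  1.1093, -0.0831]), 'qvel': array([ 0.002 ,  0.    ,  0.0002,  0.0008, -0.0009, -0.0001, -0.0002]), 'tau': array([  0.0009, -59.646 ,   1.6082, -28.1195,   0.0125,   0.0094,
        -0.    ]), 'tcp_pos': array([0.2968, 0.6055, 0.2303]), 'orientation': array([-0.7097, -3.0601,  0.0029]), 'contact_force': array([0.3988, 0.3501, 0.4231]), 'moment': array([-0.0487, -0.0234, -0.0206]), 'gripper_force': 0.0, 'grip_width': 0.08511455209014367}
scene {'fx': 433.2007411902281, 'fy': 433.2007411902281, 'cx': 322.20890712917526, 'cy': 196.33997632006796, 'world_from_camera': array([[ 0.5015,  0.6825, -0.5317,  1.3367],
       [ 0.8651, -0.3896,  0.3159, -0.5424],
       [ 0.0085, -0.6184, -0.7858,  1.3563],
       [ 0.    ,  0.    ,  0.    ,  1.    ]])}
top {'fx': 414.44935243023605, 'fy': 414.44935243023605, 'cx': 324.1012190237013, 'cy': 197.25756642163003, 'world_from_camera': array([[ 0.0224, -0.991 ,  0.1322,  0.3596],
       [-0.9997, -0.0227, -0.0009, -0.0602],
       [ 0.0039, -0.1321, -0.9912,  1.5162],
       [ 0.    ,  0.    ,  0.    ,  1.    ]])}
0.0187
```

View pics/scene0.png

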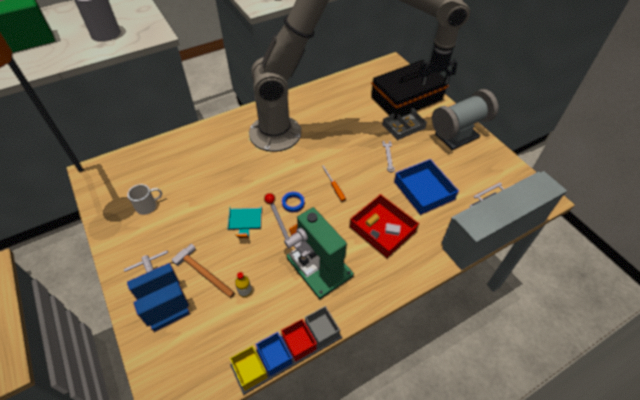

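View pics/top0.png

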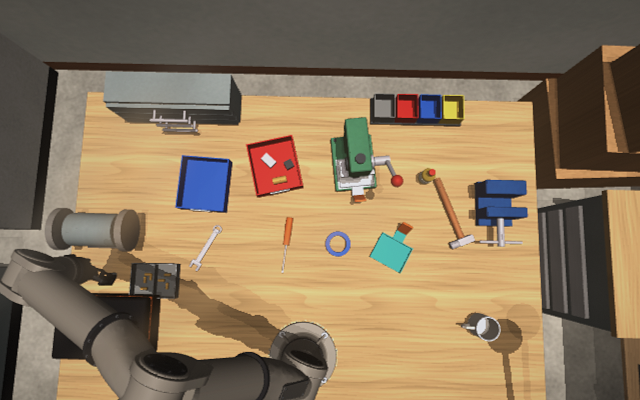

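Scene: the press is at about (320,250) with the ball at (270,198). The blue bin is at (427,187), red bin (384,226) and turquoise look-alike (245,218). In the top view the press is at (357,160), ball (397,181), orange tab (359,196), blue bin (204,184), red bin (274,166) and turquoise tray (391,252).

```bash
cat > h.py <<'E'
import numpy as np, cv2
from scipy.spatial.transform import Rotation as R
from bench import telemetry, grab_frame, calibration, silhouettes, r
np.set_printoptions(precision=4,suppress=True)
C={n:calibration(n) for n in("scene","top")}
def proj(n,P):
    c=C[n];T=np.linalg.inv(c["world_from_camera"]);p=np.atleast_2d(P)@T[:3,:3].T+T[:3,3]
    return np.c_[c["fx"]*p[:,0]/p[:,2]+c["cx"],c["fy"]*p[:,1]/p[:,2]+c["cy"]]
def ray(n,uv):
    c=C[n];W=c["world_from_camera"]
    d=W[:3,:3]@np.array([(uv[0]-c["cx"])/c["fx"],(uv[1]-c["cy"])/c["fy"],1]);return W[:3,3],d/np.linalg.norm(d)
def atz(n,uv,z):
    o,d=ray(n,uv);return o+d*(z-o[2])/d[2]
def tri(uv1,uv2):
    o1,d1=ray("scene",uv1);o2,d2=ray("top",uv2)
    s=np.linalg.lstsq(np.c_[d1,-d2],o2-o1,rcond=None)[0];a,b=o1+d1*s[0],o2+d2*s[1]
    return (a+b)/2,np.linalg.norm(a-b)
E
python3 - <<'E'
from h import *
F={n:grab_frame(n) for n in("scene","top")}
for n in F:
    for t in("press","lever_ball","tray","tray_tab","blue_bin","red_bin","block_a"):
        for s in silhouettes(t,n)[:3]:
            m=s["mask"]; v,u=np.nonzero(m); print(n,t,round(s["p"],2),np.round(s["extent"],1),len(u),np.round([u.mean(),v.mean()],1))
            if t in("press","blue_bin","red_bin") and s["p"]>.5: np.save(f"m_{n}_{t}.npy",m)
# red ball by colour
for n in F:
    hsv=cv2.cvtColor(F[n],cv2.COLOR_BGR2HSV);m=((hsv[...,0]<6)|(hsv[...,0]>174))&(hsv[...,1]>150)&(hsv[...,2]>80)
    k,l,st,ce=cv2.connectedComponentsWithStats(m.astype(np.uint8))
    print(n,[(np.round(ce[i],1),st[i,4]) for i in range(1,k) if st[i,4]>20])
a=cv2.resize(F["top"][110:215,315:435],None,fx=5,fy=5,interpolation=cv2.INTER_CUBIC)
cv2.imwrite("pics/c1.png",a[:,:600])
b=cv2.resize(F["scene"][185:305,255:365],None,fx=5,fy=5,interpolation=cv2.INTER_CUBIC);cv2.imwrite("pics/c2.png",b)
E
```

```text
scene press 0.6 [308.1 248.5  90.2 107.4] 3732 [316.3 249.5]
scene lever_ball 0.65 [281.  220.4  40.   56.1] 448 [281.7 222. ]
scene tray 0.9 [243.3 222.1  34.7  25.1] 843 [244.5 220.9]
scene tray 0.56 [304.3 250.3  30.8  46.4] 378 [304.4 257.2]
scene tray_tab 0.88 [305.3 249.1  31.   50.5] 414 [303.7 257. ]
scene tray_tab 0.8 [244.1 223.3  33.1  26.4] 813 [244.3 220.5]
scene blue_bin 0.89 [425.9 186.9  67.1  54.1] 2160 [425.9 186.9]
scene red_bin 0.79 [384.5 225.3  70.2  58.5] 2580 [383.7 225.7]
scene red_bin 0.55 [280.8 220.1  37.   56.9] 451 [282.2 223.3]
scene block_a 0.6 [311.4 255.3   7.7  10.7] 32 [312.6 255.1]
scene block_a 0.44 [304.3 262.9   8.2   8.5] 80 [303.7 260.6]
top press 0.96 [365.9 152.8  74.5  78.1] 2558 [358.2 154.6]
top lever_ball 0.84 [389.2 172.9  27.   29.5] 329 [389.4 170. ]
top lever_ball 0.6 [203.4 247.4  32.1  42.9] 206 [204.2 250.3]
top tray 0.81 [390.6 248.3  42.9  49.3] 1207 [393.3 248.6]
top tray 0.58 [358.6 186.9  32.   28.9] 424 [357.9 186. ]
top tray_tab 0.82 [392.4 250.5  39.6  51.2] 1142 [393.  248.6]
top tray_tab 0.61 [354.7 188.4  33.6  32.9] 514 [357.3 185.6]
top blue_bin 0.83 [205.4 183.2  57.7  60.3] 2797 [204.2 183.9]
top red_bin 0.68 [276.2 164.6  54.6  62.9] 2633 [274.7 166.1]
top block_a 0.16 [288.  229.3  11.7  27.2] 195 [288.2 230. ]
scene [(array([269.1, 198. ]), np.int32(69)), (array([383.8, 225.9]), np.int32(1300)), (array([239.9, 275.2]), np.int32(25)), (array([299.1, 339.2]), np.int32(700))]
top [(array([406.5, 107.6]), np.int32(389)), (array([274.1, 165.8]), np.int32(1998)), (array([431.6, 171.8]), np.int32(28)), (array([396.6, 180.1]), np.int32(98))]
```

View pics/c1.png

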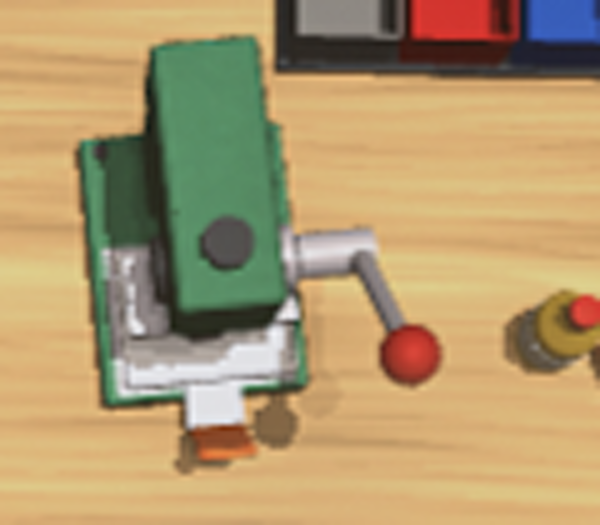

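View pics/c2.png

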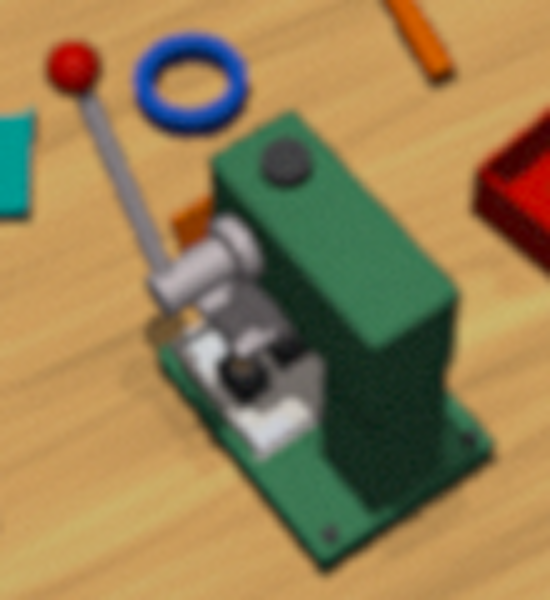

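```bash
cat > fit.py <<'E'
from h import *
from scipy.optimize import least_squares
def P(p,L):
    L=np.atleast_2d(L).astype(float)/1000;c,s=np.cos(p[2]),np.sin(p[2])
    return np.c_[p[0]+c*L[:,0]-s*L[:,1],p[1]+s*L[:,0]+c*L[:,1],L[:,2]]
Lt=[[-60,75,30],[140,75,30],[-60,-75,30],[135,35,255],[135,-35,255],[-40,-35,255],[-40,35,255],[-91.8,-90,331]]
Ut=[[336.4,190.6],[331,138.8],[376,187],[345.4,119.6],[366,117.6],[372,170.5],[351,172.4],[396.6,180.1]]
Ls=[[-40,35,255],[135,35,255],[135,-35,255],[-40,-35,255],[140,-75,0],[-91.8,-90,331]]
# scene crop
Us=[[255+295/5,185+112/5],[255+455/5,185+297/5],[255+375/5,185+350/5],[255+213/5,185+160/5],[320,298.8],[269.5,198.3]]
def f(p):return np.r_[(proj("top",P(p,Lt))-Ut).ravel(),(proj("scene",P(p,Ls))-Us).ravel()]
if __name__=="__main__":
    b,e=tri([269.5,198.3],[396.6,180.1]);print("ball",b,e)
    s=least_squares(f,[.68,-.13,0.],loss="soft_l1");print(s.x,np.degrees(s.x[2]));print(f(s.x).reshape(-1,2))
    print("ball fit",P(s.x,[-91.8,-90,331]),"tab",P(s.x,[-102,0,70]))
    for n in("blue_bin","red_bin"):
        for c in("top","scene"):
            m=np.load(f"m_{c}_{n}.npy").astype(np.uint8);k=max(cv2.findContours(m,0,2)[0],key=cv2.contourArea)
            q=cv2.approxPolyDP(k,5,True)[:,0];print(n,c,q.tolist(),[atz(c,u,.06)[:2].round(3).tolist() for u in q],cv2.minAreaRect(k))
E
python3 fit.py
```

```text
ball [ 0.5722 -0.2709  0.3321] 0.0012510217881011069
[ 0.6514 -0.1708  0.1186] 6.796884279419608
[[-0.5861  0.0541]
 [-0.597  -1.5249]
 [ 0.905  -0.2485]
 [-0.8576 -1.639 ]
 [ 0.617  -1.6721]
 [ 0.8046 -0.2964]
 [-0.6592 -0.0781]
 [ 0.1707  0.6318]
 [-0.4486 -2.6073]
 [ 2.1476 -2.0499]
 [-0.4401 -0.5077]
 [-2.1313 -1.5667]
 [-0.667   1.9834]
 [ 0.0038 -0.0698]]
ball fit [[ 0.5709 -0.271   0.331 ]] tab [[ 0.5501 -0.1829  0.07  ]]
blue_bin top [[183, 155], [177, 207], [225, 212], [232, 161]] [[0.695, 0.448], [0.507, 0.457], [0.493, 0.287], [0.677, 0.271]] ((204.02047729492188, 183.82594299316406), (51.87751007080078, 56.20063781738281), 6.709837436676025)
blue_bin scene [[429, 160], [397, 173], [395, 180], [420, 214], [458, 193]] [[0.512, 0.453], [0.505, 0.297], [0.531, 0.268], [0.711, 0.251], [0.704, 0.44]] ((426.7000732421875, 185.89999389648438), (49.64070510864258, 52.32398986816406), 63.43495178222656)
red_bin top [[292, 135], [247, 145], [257, 196], [303, 187]] [[0.778, 0.06], [0.737, 0.22], [0.553, 0.176], [0.589, 0.014]] ((274.6180419921875, 166.18569946289062), (55.51982116699219, 48.3094596862793), 78.11134338378906)
red_bin scene [[268, 193], [264, 200], [290, 248], [301, 237], [287, 234]] [[0.343, -0.193], [0.366, -0.221], [0.602, -0.233], [0.581, -0.179], [0.545, -0.216]] ((279.7725524902344, 220.14622497558594), (58.88249206542969, 17.484495162963867), 57.2647705078125)
```

```bash
cat > plan.py <<'E'
from h import *
PX,PY,YAW=0.6514,-0.1708,0.1186
def pw(x,y,z): # press frame (m) -> world
    c,s=np.cos(YAW),np.sin(YAW);return np.array([PX+c*x-s*y,PY+s*x+c*y,z])
def rot(yaw_y,tilt=0.):
    """tool z down; tool y horizontal at heading yaw_y; then tilt about tool x (tool y up/down)"""
    y=np.array([np.cos(yaw_y),np.sin(yaw_y),0]);z=np.array([0,0,-1.]);return R.from_matrix(np.c_[np.cross(y,z),y,z])*R.from_euler("x",tilt)
def now():
    o=telemetry.get_obs();return np.array(o["tcp_pos"]),R.from_rotvec(o["orientation"])
def rows(p,q,way,dmax=.040,amax=6.,g=1,cyl=False):
    """way: list of (pos,rot). prints rows [turn/6deg, shift m, grip]; returns end pose"""
    out=[]
    for P,Q in way:
        P=np.array(P);rv=(q.inv()*Q).as_rotvec()
        if cyl:
            c0=np.array([np.hypot(*p[:2]),np.arctan2(p[1],p[0]),p[2]]);c1=np.array([np.hypot(*P[:2]),np.arctan2(P[1],P[0]),P[2]])
            L=np.linalg.norm([(c1[0]-c0[0]),(c1[1]-c0[1])*max(c0[0],c1[0]),c1[2]-c0[2]])
        else: L=np.linalg.norm(P-p)
        n=max(1,int(np.ceil(L/dmax-1e-6)),int(np.ceil(np.degrees(np.linalg.norm(rv))/amax-1e-6)))
        p0,q0=p,q
        for i in range(1,n+1):
            if cyl: c=c0+(c1-c0)*i/n;T=np.array([c[0]*np.cos(c[1]),c[0]*np.sin(c[1]),c[2]])
            else: T=p0+(P-p0)*i/n
            S=q0*R.from_rotvec(rv*i/n)
            s=np.round(q.inv().apply(T-p),3);t=np.round(np.degrees((q.inv()*S).as_rotvec())/6,2)
            out.append(list(t+0.)+list(s+0.)+[g]);p=p+q.apply(s);q=q*R.from_rotvec(np.radians(t*6))
    for i in range(0,len(out),8):print("["+",".join("["+",".join(f"{v:g}" for v in o)+"]" for o in out[i:i+8])+"]")
    print(len(out),"rows end",p);return p,q
E
cat > p1.py <<'E'
from plan import *
b=np.array([.5715,-.271,.3315])
p,q=now();rows(p,q,[([b[0],b[1],.45],rot(YAW-np.pi/2))],g=.3,cyl=True)
E
python3 p1.py
```

```text
[[0,0,0.91,-0.039,-0.003,-0.008,0.3],[0,0,0.91,-0.039,-0.001,-0.008,0.3],[0,0,0.9,-0.038,0,-0.008,0.3],[0,0,0.91,-0.039,0.002,-0.008,0.3],[0,0,0.91,-0.038,0.003,-0.008,0.3],[0,0,0.91,-0.039,0.005,-0.009,0.3],[0,0,0.91,-0.038,0.005,-0.008,0.3],[0,0,0.9,-0.037,0.008,-0.008,0.3]]
[[0,0,0.91,-0.037,0.008,-0.008,0.3],[0,0,0.91,-0.037,0.01,-0.008,0.3],[0,0,0.91,-0.036,0.012,-0.008,0.3],[0,0,0.91,-0.036,0.012,-0.008,0.3],[0,0,0.9,-0.035,0.014,-0.008,0.3],[0,0,0.91,-0.035,0.016,-0.008,0.3],[0,0,0.91,-0.034,0.016,-0.008,0.3],[0,0,0.91,-0.033,0.018,-0.009,0.3]]
[[0,0,0.91,-0.032,0.019,-0.008,0.3],[0,0,0.9,-0.032,0.02,-0.008,0.3],[0,0,0.91,-0.031,0.021,-0.008,0.3],[0,0,0.91,-0.029,0.022,-0.008,0.3],[0,0,0.91,-0.029,0.023,-0.008,0.3],[0,0,0.9,-0.028,0.024,-0.008,0.3],[0,0,0.91,-0.027,0.026,-0.008,0.3],[0,0,0.91,-0.026,0.026,-0.008,0.3]]
[[0,0,0.91,-0.025,0.027,-0.008,0.3],[0,0,0.91,-0.024,0.028,-0.009,0.3],[0,0,0.9,-0.023,0.028,-0.008,0.3]]
27 rows end [ 0.5712 -0.2707  0.4503]
```

Emit:
{"name": "apply_moves", "arguments": {
  "moves": [
    [0, 0, 0.91, -0.039, -0.003, -0.008, 0.3],
    [0, 0, 0.91, -0.039, -0.001, -0.008, 0.3],
    [0, 0, 0.9, -0.038, 0, -0.008, 0.3],
    [0, 0, 0.91, -0.039, 0.002, -0.008, 0.3],
    [0, 0, 0.91, -0.038, 0.003, -0.008, 0.3],
    [0, 0, 0.91, -0.039, 0.005, -0.009, 0.3],
    [0, 0, 0.91, -0.038, 0.005, -0.008, 0.3],
    [0, 0, 0.9, -0.037, 0.008, -0.008, 0.3]
  ]
}}

```text
clock: 1.57
tcp_pos: [0.5275, 0.4013, 0.2969]
orientation: [1.801, 2.574, 0.001]
contact_force: [1.0, 0.0, 0.2]
grip_width: 0.0558
gripper_force: 0.0
```

Emit:
{"name": "apply_moves", "arguments": {
  "moves": [
    [0, 0, 0.91, -0.037, 0.008, -0.008, 0.3],
    [0, 0, 0.91, -0.037, 0.01, -0.008, 0.3],
    [0, 0, 0.91, -0.036, 0.012, -0.008, 0.3],
    [0, 0, 0.91, -0.036, 0.012, -0.008, 0.3],
    [0, 0, 0.9, -0.035, 0.014, -0.008, 0.3],
    [0, 0, 0.91, -0.035, 0.016, -0.008, 0.3],
    [0, 0, 0.91, -0.034, 0.016, -0.008, 0.3],
    [0, 0, 0.91, -0.033, 0.018, -0.009, 0.3]
  ]
}}

```text
clock: 2.23
tcp_pos: [0.6382, 0.1218, 0.3616]
orientation: [-2.628, -1.721, -0.0]
contact_force: [0.5, 0.3, -0.1]
grip_width: 0.0558
gripper_force: 0.0
```

```bash
python3 p1.py; python3 -c "
from h import *
print(telemetry.get_obs())"
```

```text
[[0,0,0.9,-0.032,0.019,-0.008,0.3],[0,0,0.91,-0.032,0.02,-0.008,0.3],[0,0,0.9,-0.03,0.021,-0.008,0.3],[0,0,0.9,-0.03,0.022,-0.008,0.3],[0,0,0.91,-0.029,0.023,-0.008,0.3],[0,0,0.9,-0.027,0.024,-0.008,0.3],[0,0,0.91,-0.027,0.025,-0.008,0.3],[0,0,0.9,-0.026,0.026,-0.008,0.3]]
[[0,0,0.9,-0.025,0.027,-0.008,0.3],[0,0,0.91,-0.023,0.028,-0.008,0.3],[0,0,0.9,-0.023,0.028,-0.008,0.3]]
11 rows end [ 0.5715 -0.2705  0.4496]
{'clock': 2.2333, 'joints': array([-0.6532,  0.376 ,  0.5185,  1.4753, -0.1881,  1.3399, -0.5331]), 'qvel': array([ 0.4258, -0.0342,  0.3813, -0.1189, -0.1033,  0.2162, -0.3549]), 'tau': array([ -2.8736, -51.1045,   5.6243, -29.4931,   0.1484,  -0.1705,
         0.4743]), 'tcp_pos': array([0.6382, 0.1218, 0.3616]), 'orientation': array([-2.6282, -1.721 , -0.0001]), 'contact_force': array([ 0.4652,  0.2539, -0.05  ]), 'moment': array([-0.0188, -0.0445, -0.065 ]), 'gripper_force': 0.0, 'grip_width': 0.05577157410806612}
```

Emit:
{"name": "apply_moves", "arguments": {
  "moves": [
    [0, 0, 0.9, -0.032, 0.019, -0.008, 0.3],
    [0, 0, 0.91, -0.032, 0.02, -0.008, 0.3],
    [0, 0, 0.9, -0.03, 0.021, -0.008, 0.3],
    [0, 0, 0.9, -0.03, 0.022, -0.008, 0.3],
    [0, 0, 0.91, -0.029, 0.023, -0.008, 0.3],
    [0, 0, 0.9, -0.027, 0.024, -0.008, 0.3],
    [0, 0, 0.91, -0.027, 0.025, -0.008, 0.3],
    [0, 0, 0.9, -0.026, 0.026, -0.008, 0.3]
  ]
}}

```text
clock: 2.9
tcp_pos: [0.6146, -0.1698, 0.4257]
orientation: [3.078, 0.628, 0.0]
contact_force: [0.6, 0.0, 0.2]
grip_width: 0.055
gripper_force: 0.0
```

Emit:
{"name": "apply_moves", "arguments": {
  "moves": [
    [0, 0, 0.9, -0.025, 0.027, -0.008, 0.3],
    [0, 0, 0.91, -0.023, 0.028, -0.008, 0.3],
    [0, 0, 0.9, -0.023, 0.028, -0.008, 0.3],
    [0, 0, 0, 0, 0, 0, 0.3],
    [0, 0, 0, 0, 0, 0, 0.3],
    [0, 0, 0, 0, 0, 0, 0.3],
    [0, 0, 0, 0, 0, 0, 0.3],
    [0, 0, 0, 0, 0, 0, 0.3]
  ]
}}

```text
clock: 3.57
tcp_pos: [0.574, -0.2673, 0.4487]
orientation: [-3.135, -0.199, 0.001]
contact_force: [0.4, -0.4, 0.1]
grip_width: 0.0555
gripper_force: 0.0
```

```bash
cat > p2.py <<'E'
from plan import *
b=np.array([.5715,-.271,.3315])
p,q=now();print(p,q.as_rotvec());rows(p,q,[([b[0],b[1],.35],rot(YAW-np.pi/2)),([b[0],b[1],b[2]-.0155],rot(YAW-np.pi/2))],g=.3,dmax=.025)
print(telemetry.get_obs()["joints"])
f=grab_frame("scene");g=grab_frame("top")
cv2.imwrite("pics/a1.png",np.hstack([cv2.resize(f[120:290,200:360],None,fx=2.5,fy=2.5),cv2.resize(g[100:270,310:470],None,fx=2.5,fy=2.5)]))
E
python3 p2.py
```

```text
[ 0.574  -0.2673  0.4487] [-3.1346 -0.1986  0.001 ]
[[0,0,0.02,-0.001,0.001,0.025,0.3],[0,0,0.02,0,0.001,0.024,0.3],[-0.01,0,0.02,-0.001,0.001,0.025,0.3],[0,0.01,0.02,-0.001,0,0.025,0.3],[0,0,0,0,0,0.017,0.3],[0,0,0,0,0,0.017,0.3]]
6 rows end [ 0.5713 -0.2706  0.3157]
[-0.2494  0.3698  0.8541  1.3766 -0.2766  1.5186 -0.8592]
```

View pics/a1.png

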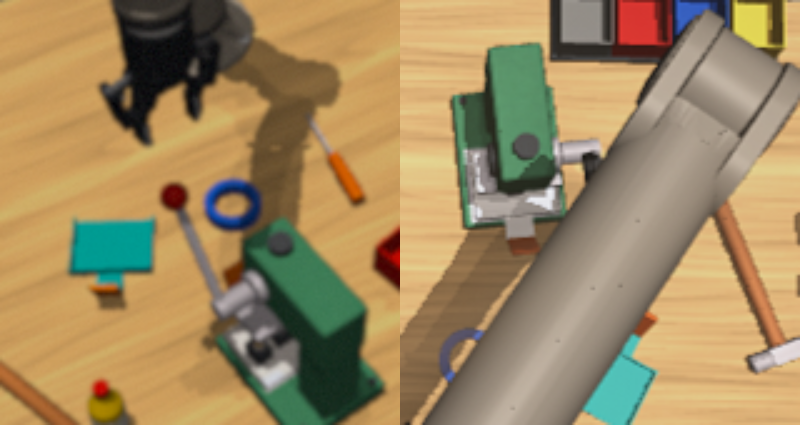

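The left half shows the gripper hanging above the red ball (crop (175,197)) with its fingers to either side. The right half is the top view, with the arm covering the ball. I'll go down on the ball.

Emit:
{"name": "apply_moves", "arguments": {
  "moves": [
    [0, 0, 0.02, -0.001, 0.001, 0.025, 0.3],
    [0, 0, 0.02, 0, 0.001, 0.024, 0.3],
    [0, 0, 0.02, -0.001, 0.001, 0.025, 0.3],
    [0, 0, 0.02, -0.001, 0, 0.025, 0.3],
    [0, 0, 0, 0, 0, 0.017, 0.3],
    [0, 0, 0, 0, 0, 0.017, 0.3],
    [0, 0, 0, 0, 0, 0, 0.3],
    [0, 0, 0, 0, 0, 0, 0.3]
  ]
}}

```text
clock: 4.33
tcp_pos: [0.5705, -0.2716, 0.3159]
orientation: [-3.136, -0.182, 0.002]
contact_force: [0.6, -0.9, 0.0]
grip_width: 0.0556
gripper_force: 0.0
```

```bash
python3 - <<'E'
from plan import *
p,q=now();print(p,q.as_matrix()); 
o=telemetry.get_obs();print(o["contact_force"])
b=np.array([.5715,-.271,.3315]);print("offset ball in tool",q.inv().apply(b-p))
E
```

```text
[ 0.5705 -0.2716  0.3159] [[ 0.9933  0.1157 -0.0016]
 [ 0.1157 -0.9933  0.0005]
 [-0.0015 -0.0006 -1.    ]]
[ 0.6284 -0.9359  0.0019]
offset ball in tool [ 0.0011 -0.0005 -0.0156]
```

Emit:
{"name": "apply_moves", "arguments": {
  "moves": [
    [0, 0, 0, 0.001, 0, 0, -1],
    [0, 0, 0, 0, 0, 0, -1],
    [0, 0, 0, 0, 0, 0, -1],
    [0, 0, 0, 0, 0, 0, -1],
    [0, 0, 0, 0, 0, 0, -1],
    [0, 0, 0, 0, 0, 0, -1],
    [0, 0, 0, 0, 0, 0, -1],
    [0, 0, 0, 0, 0, 0, -1]
  ],
  "grip_force": 45
}}

```text
clock: 5.0
tcp_pos: [0.572, -0.2721, 0.3178]
orientation: [-3.136, -0.181, -0.003]
contact_force: [-1.5, 2.0, 5.9]
grip_width: 0.0336
gripper_force: 44.3
```

```bash
cat > p3.py <<'E'
from plan import *
import sys
# arc rows: shifts in tool frame (x = press +x, z down); n rows, angle a0..a1
p,q=now()
a0,a1,n=map(float,sys.argv[1:4]);n=int(n)
w=[];e=lambda a:np.array([-.160*np.cos(np.radians(55)-a),0,.160*np.sin(np.radians(55)-a)])
Q=rot(YAW-np.pi/2); base=p-R.from_euler("z",YAW).apply(e(a0)) if len(sys.argv)<5 else None
for i in range(1,n+1): w.append((base+R.from_euler("z",YAW).apply(e(a0+(a1-a0)*i/n)),Q))
rows(p,q,w,g=-1)
E
python3 p3.py 0 1.15 32; python3 -c "
from h import *
print(telemetry.get_obs())"
```

```text
[[0,-0.02,-0.03,-0.005,0,0.003,-1],[0,0,0,-0.004,0,0.004,-1],[0,0,0,-0.005,0,0.004,-1],[0,0,0,-0.004,0,0.003,-1],[0,0,0,-0.004,0,0.005,-1],[0,0,0,-0.004,0,0.004,-1],[0,0,0,-0.004,0,0.004,-1],[0,0,0,-0.003,0,0.004,-1]]
[[0,0,0,-0.004,0,0.005,-1],[0,0,0,-0.003,0,0.005,-1],[0,0,0,-0.003,0,0.004,-1],[0,0,0,-0.003,0,0.005,-1],[0,0,0,-0.003,0,0.005,-1],[0,0,0,-0.003,0,0.005,-1],[0,0,0,-0.002,0,0.006,-1],[0,0,0,-0.003,0,0.005,-1]]
[[0,0,0,-0.002,0,0.005,-1],[0,0,0,-0.001,0,0.006,-1],[0,0,0,-0.002,0,0.005,-1],[0,0,0,-0.002,0,0.006,-1],[0,0,0,-0.001,0,0.005,-1],[0,0,0,-0.001,0,0.006,-1],[0,0,0,-0.001,0,0.006,-1],[0,0,0,0,0,0.005,-1]]
[[0,0,0,-0.001,0,0.006,-1],[0,0,0,0,0,0.006,-1],[0,0,0,0,0,0.006,-1],[0,0,0,0,0,0.005,-1],[0,0,0,0,0,0.006,-1],[0,0,0,0.001,0,0.006,-1],[0,0,0,0.001,0,0.006,-1],[0,0,0,0.001,0,0.005,-1]]
32 rows end [ 0.5074 -0.2797  0.1568]
{'clock': 5.0, 'joints': array([-0.2348,  0.429 ,  0.8204,  1.5952, -0.3269,  1.2588, -0.8139]), 'qvel': array([-0.0009,  0.0008,  0.0009,  0.0017, -0.0008,  0.    , -0.0014]), 'tau': array([  1.0845, -43.1214,  10.5071, -27.2538,   0.3527,  -1.0481,
        -0.0301]), 'tcp_pos': array([ 0.572 , -0.2721,  0.3178]), 'orientation': array([-3.1359, -0.1813, -0.0031]), 'contact_force': array([-1.5355,  2.0336,  5.922 ]), 'moment': array([0.6149, 0.4332, 0.004 ]), 'gripper_force': 44.34366703033447, 'grip_width': 0.033553190358677744}
```

The width of 33.6 mm and the upward push show that the pads hold the ball above its equator. Half-open pads stand farther back. I'll reopen, go 8 mm lower and re-grip.

Emit:
{"name": "apply_moves", "arguments": {
  "moves": [
    [0, 0, 0, 0, 0, 0, 0.2],
    [0, 0, 0, 0, 0, 0, 0.2],
    [0, 0, 0, 0, 0, 0.004, 0.2],
    [0, 0, 0, 0, 0, 0.004, 0.2],
    [0, 0, 0, 0, 0, 0, 0.2],
    [0, 0, 0, 0, 0, 0, -1],
    [0, 0, 0, 0, 0, 0, -1],
    [0, 0, 0, 0, 0, 0, -1]
  ],
  "grip_force": 45
}}

```text
clock: 5.67
tcp_pos: [0.5713, -0.2721, 0.3082]
orientation: [-3.136, -0.18, 0.001]
contact_force: [-0.5, 0.7, 0.2]
grip_width: 0.034
gripper_force: 44.6
```

Emit:
{"name": "apply_moves", "arguments": {
  "moves": [
    [0, 0, 0, 0, 0, 0, -1],
    [0, 0, 0, 0, 0, 0, -1],
    [0, 0, 0, 0, 0, 0, -1],
    [0, 0, 0, 0, 0, 0, -1],
    [0, 0, 0, -0.005, 0, 0.003, -1],
    [0, 0, 0, -0.004, 0, 0.004, -1],
    [0, 0, 0, -0.005, 0, 0.004, -1],
    [0, 0, 0, -0.004, 0, 0.003, -1]
  ]
}}

```text
clock: 6.33
tcp_pos: [0.554, -0.2742, 0.2942]
orientation: [3.136, 0.181, 0.004]
contact_force: [5.0, 1.4, -0.1]
grip_width: 0.034
gripper_force: 44.9
```

```bash
python3 -c "
from plan import *
o=telemetry.get_obs();print(o['tcp_pos'],o['orientation'],o['contact_force'],o['moment'],o['grip_width'],o['joints'])"
```

```text
[ 0.554  -0.2742  0.2942] [3.1361 0.1812 0.0036] [ 4.9904  1.4452 -0.0683] [ 0.4219 -1.2079  0.0087] 0.034034608645209206 [-0.2362  0.4169  0.8196  1.6647 -0.3243  1.1997 -0.796 ]
```

Emit:
{"name": "apply_moves", "arguments": {
  "moves": [
    [0, 0, 0, -0.004, 0, 0.005, -1],
    [0, 0, 0, -0.004, 0, 0.004, -1],
    [0, 0, 0, -0.004, 0, 0.004, -1],
    [0, 0, 0, -0.003, 0, 0.004, -1],
    [0, 0, 0, -0.004, 0, 0.005, -1],
    [0, 0, 0, -0.003, 0, 0.005, -1],
    [0, 0, 0, -0.003, 0, 0.004, -1],
    [0, 0, 0, -0.003, 0, 0.005, -1]
  ]
}}

```text
clock: 7.0
tcp_pos: [0.5254, -0.2776, 0.258]
orientation: [-3.136, -0.18, -0.0]
contact_force: [0.4, 2.7, 5.1]
grip_width: 0.0342
gripper_force: 46.4
```

```bash
cat > lev.py <<'E'
from plan import *
o=telemetry.get_obs();p=np.array(o['tcp_pos']);d=R.from_euler("z",-YAW).apply(p-np.array([.5713,-.2721,.3082]))+[-.160*np.cos(np.radians(55)),0,.160*np.sin(np.radians(55))]
print("tcp",p,"F",o['contact_force'],"M",o['moment'],"w",o['grip_width'],o['gripper_force']);print("rel",d,"rad",np.hypot(d[0],d[2]),"angle",np.radians(55)-np.arctan2(d[2],-d[0]))
E
python3 lev.py
```

```text
tcp [ 0.5254 -0.2776  0.258 ] F [0.4174 2.6904 5.0601] M [ 0.6274 -0.2015 -0.0105] w 0.03417916887040549 46.4282763004303
rel [-0.138  -0.      0.0809] rad 0.15993446604063935 angle 0.4295793295951208
```

Radius holds at 160 mm and the force is small. Continuing down.

Emit:
{"name": "apply_moves", "arguments": {
  "moves": [
    [0, 0, 0, -0.003, 0, 0.005, -1],
    [0, 0, 0, -0.003, 0, 0.005, -1],
    [0, 0, 0, -0.002, 0, 0.006, -1],
    [0, 0, 0, -0.003, 0, 0.005, -1],
    [0, 0, 0, -0.002, 0, 0.005, -1],
    [0, 0, 0, -0.001, 0, 0.006, -1],
    [0, 0, 0, -0.002, 0, 0.005, -1],
    [0, 0, 0, -0.002, 0, 0.006, -1]
  ]
}}

```text
clock: 7.67
tcp_pos: [0.5081, -0.2797, 0.215]
orientation: [3.136, 0.181, 0.001]
contact_force: [2.5, 3.2, 4.8]
grip_width: 0.0336
gripper_force: 47.5
```

Emit:
{"name": "apply_moves", "arguments": {
  "moves": [
    [0, 0, 0, -0.001, 0, 0.005, -1],
    [0, 0, 0, -0.001, 0, 0.006, -1],
    [0, 0, 0, -0.001, 0, 0.006, -1],
    [0, 0, 0, 0, 0, 0.005, -1],
    [0, 0, 0, -0.001, 0, 0.006, -1],
    [0, 0, 0, 0, 0, 0.006, -1],
    [0, 0, 0, 0, 0, 0.006, -1],
    [0, 0, 0, 0, 0, 0.005, -1]
  ]
}}

```text
clock: 8.33
tcp_pos: [0.5038, -0.2802, 0.1702]
orientation: [-3.136, -0.18, 0.0]
contact_force: [-0.5, 3.9, 11.0]
grip_width: 0.034
gripper_force: 49.3
```

```bash
python3 lev.py
```

```text
tcp [ 0.5038 -0.2802  0.1702] F [-0.4751  3.8837 11.0101] M [ 0.9394 -0.0547  0.1102] w 0.03396082273438418 49.32806611061096
rel [-0.1598 -0.0001 -0.0069] rad 0.15995203272863592 angle 1.0031553838329712
```

Emit:
{"name": "apply_moves", "arguments": {
  "moves": [
    [0, 0, 0, 0, 0, 0.006, -1],
    [0, 0, 0, 0.001, 0, 0.006, -1],
    [0, 0, 0, 0.001, 0, 0.006, -1],
    [0, 0, 0, 0.001, 0, 0.004, -1],
    [0, 0, 0, 0, 0, 0.003, -1],
    [0, 0, 0, 0, 0, 0.001, -1],
    [0, 0, 0, 0, 0, 0, -1],
    [0, 0, 0, 0, 0, 0, -1]
  ]
}}

```text
clock: 9.0
tcp_pos: [0.5073, -0.2798, 0.1446]
orientation: [3.136, 0.18, 0.001]
contact_force: [1.5, 4.3, 8.6]
grip_width: 0.0342
gripper_force: 50.6
```

```bash
python3 lev.py
```

```text
tcp [ 0.5073 -0.2798  0.1446] F [1.5055 4.3107 8.5502] M [ 0.5756 -0.4387 -0.1868] w 0.03424148238825273 50.58048069477081
rel [-0.1562 -0.0001 -0.0325] rad 0.15954954348203146 angle 1.1653048031403226
```

Emit:
{"name": "apply_moves", "arguments": {
  "moves": [
    [0, 0, 0, 0, 0, 0.002, -1],
    [0, 0, 0, 0, 0, 0.002, -1],
    [0, 0, 0, 0, 0, 0.002, -1],
    [0, 0, 0, 0, 0, 0, -1],
    [0, 0, 0, 0, 0, 0, -1],
    [0, 0, 0, 0, 0, 0, -1],
    [0, 0, 0, 0, 0, 0, -1],
    [0, 0, 0, 0, 0, 0, -1]
  ]
}}

```text
clock: 9.67
tcp_pos: [0.5084, -0.2797, 0.1419]
orientation: [-3.134, -0.182, -0.006]
contact_force: [-5.4, 9.7, 38.1]
grip_width: 0.0338
gripper_force: 53.1
```

```bash
python3 lev.py; python3 - <<'E'
from h import *
f=grab_frame("scene")
cv2.imwrite("pics/a2.png",cv2.resize(f[150:310,220:370],None,fx=4,fy=3.75,interpolation=cv2.INTER_CUBIC))
E
```

```text
tcp [ 0.5084 -0.2797  0.1419] F [-5.431   9.7279 38.1268] M [2.4852 1.0731 0.2192] w 0.03382326441109584 53.056379556655884
rel [-0.1552 -0.0001 -0.0352] rad 0.15912991775596963 angle 1.183182150716946
```

View pics/a2.png

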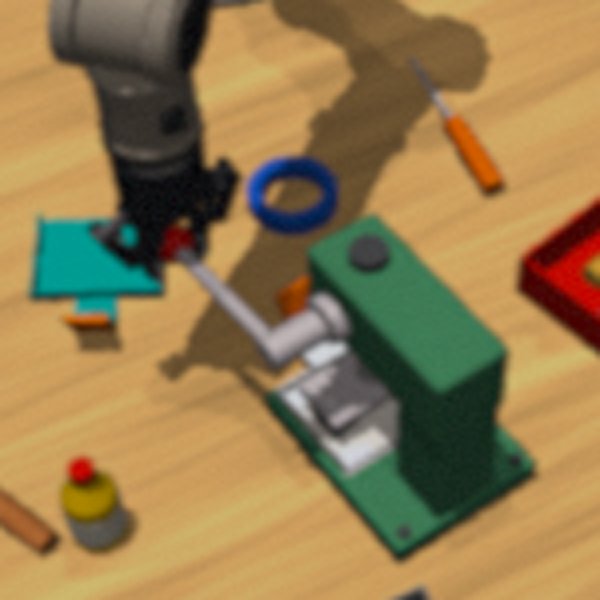

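The lever is at the bottom: 38 N against the stop, and the plate is down on the blocks at crop (350,390). Now I'll ease it back up.

```bash
python3 p3.py 1.165 0 40
```

```text
[[-0.02,-0.04,-0.03,-0.001,0,-0.005,-1],[0,0,0,-0.001,0,-0.004,-1],[0,0,0,0,0,-0.005,-1],[0,0,0,-0.001,0,-0.004,-1],[0,0,0,0,0,-0.005,-1],[0,0,0,0,0,-0.005,-1],[0,0,0,0,0,-0.004,-1],[0,0,0,0,0,-0.005,-1]]
[[0,0,0,0,0,-0.005,-1],[0,0,0,0,0,-0.004,-1],[0,0,0,0.001,0,-0.005,-1],[0,0,0,0,0,-0.005,-1],[0,0,0,0.001,0,-0.004,-1],[0,0,0,0.001,0,-0.005,-1],[0,0,0,0.001,0,-0.004,-1],[0,0,0,0.001,0,-0.005,-1]]
[[0,0,0,0.001,0,-0.004,-1],[0,0,0,0.002,0,-0.005,-1],[0,0,0,0.001,0,-0.004,-1],[0,0,0,0.002,0,-0.005,-1],[0,0,0,0.002,0,-0.004,-1],[0,0,0,0.002,0,-0.004,-1],[0,0,0,0.002,0,-0.004,-1],[0,0,0,0.002,0,-0.004,-1]]
[[0,0,0,0.002,0,-0.005,-1],[0,0,0,0.002,0,-0.004,-1],[0,0,0,0.003,0,-0.003,-1],[0,0,0,0.003,0,-0.004,-1],[0,0,0,0.002,0,-0.004,-1],[0,0,0,0.003,0,-0.004,-1],[0,0,0,0.003,0,-0.003,-1],[0,0,0,0.003,0,-0.004,-1]]
[[0,0,0,0.003,0,-0.003,-1],[0,0,0,0.003,0,-0.004,-1],[0,0,0,0.004,0,-0.003,-1],[0,0,0,0.003,0,-0.003,-1],[0,0,0,0.004,0,-0.003,-1],[0,0,0,0.003,0,-0.003,-1],[0,0,0,0.004,0,-0.003,-1],[0,0,0,0.004,0,-0.003,-1]]
40 rows end [ 0.5729 -0.2719  0.3059]
```

Emit:
{"name": "apply_moves", "arguments": {
  "moves": [
    [0, 0, 0, -0.001, 0, -0.005, -1],
    [0, 0, 0, -0.001, 0, -0.004, -1],
    [0, 0, 0, 0, 0, -0.005, -1],
    [0, 0, 0, -0.001, 0, -0.004, -1],
    [0, 0, 0, 0, 0, -0.005, -1],
    [0, 0, 0, 0, 0, -0.005, -1],
    [0, 0, 0, 0, 0, -0.004, -1],
    [0, 0, 0, 0, 0, -0.005, -1]
  ]
}}

```text
clock: 10.38
tcp_pos: [0.5034, -0.2802, 0.1751]
orientation: [3.136, 0.18, -0.002]
contact_force: [3.5, 2.2, 2.5]
grip_width: 0.0337
gripper_force: 51.3
```

Emit:
{"name": "apply_moves", "arguments": {
  "moves": [
    [0, 0, 0, 0, 0, -0.005, -1],
    [0, 0, 0, 0, 0, -0.004, -1],
    [0, 0, 0, 0.001, 0, -0.005, -1],
    [0, 0, 0, 0, 0, -0.005, -1],
    [0, 0, 0, 0.001, 0, -0.004, -1],
    [0, 0, 0, 0.001, 0, -0.005, -1],
    [0, 0, 0, 0.001, 0, -0.004, -1],
    [0, 0, 0, 0.001, 0, -0.005, -1]
  ]
}}

```text
clock: 11.05
tcp_pos: [0.5069, -0.2797, 0.2119]
orientation: [-3.136, -0.179, 0.005]
contact_force: [-4.3, 0.6, 2.9]
grip_width: 0.034
gripper_force: 51.3
```

Emit:
{"name": "apply_moves", "arguments": {
  "moves": [
    [0, 0, 0, 0.001, 0, -0.004, -1],
    [0, 0, 0, 0.002, 0, -0.005, -1],
    [0, 0, 0, 0.001, 0, -0.004, -1],
    [0, 0, 0, 0.002, 0, -0.005, -1],
    [0, 0, 0, 0.002, 0, -0.004, -1],
    [0, 0, 0, 0.002, 0, -0.004, -1],
    [0, 0, 0, 0.002, 0, -0.004, -1],
    [0, 0, 0, 0.002, 0, -0.004, -1]
  ]
}}

```text
clock: 11.72
tcp_pos: [0.5223, -0.278, 0.2467]
orientation: [-3.136, -0.18, 0.002]
contact_force: [-4.7, 1.3, 3.5]
grip_width: 0.0338
gripper_force: 51.7
```

```bash
python3 lev.py
```

```text
tcp [ 0.5223 -0.278   0.2467] F [-4.6722  1.2577  3.4972] M [ 0.3002  1.1112 -0.0628] w 0.033768221721643614 51.732341051101685
rel [-0.1412 -0.      0.0695] rad 0.15734753984513594 angle 0.5023194194161532
```

Emit:
{"name": "apply_moves", "arguments": {
  "moves": [
    [0, 0, 0, 0.002, 0, -0.005, -1],
    [0, 0, 0, 0.002, 0, -0.004, -1],
    [0, 0, 0, 0.002, 0, -0.004, -1],
    [0, 0, 0, 0.003, 0, -0.004, -1],
    [0, 0, 0, 0.002, 0, -0.004, -1],
    [0, 0, 0, 0.003, 0, -0.004, -1],
    [0, 0, 0, 0.003, 0, -0.004, -1],
    [0, 0, 0, 0.003, 0, -0.004, -1]
  ]
}}

```text
clock: 12.38
tcp_pos: [0.5423, -0.2755, 0.2798]
orientation: [-3.136, -0.179, 0.001]
contact_force: [-5.4, 2.4, 5.6]
grip_width: 0.034
gripper_force: 51.6
```

Emit:
{"name": "apply_moves", "arguments": {
  "moves": [
    [0, 0, 0, 0.003, 0, -0.003, -1],
    [0, 0, 0, 0.003, 0, -0.004, -1],
    [0, 0, 0, 0.004, 0, -0.003, -1],
    [0, 0, 0, 0.003, 0, -0.003, -1],
    [0, 0, 0, 0.003, 0, -0.003, -1],
    [0, 0, 0, 0.003, 0, -0.003, -1],
    [0, 0, 0, 0.003, 0, -0.003, -1],
    [0, 0, 0, 0.003, 0, -0.003, -1]
  ]
}}

```text
clock: 13.05
tcp_pos: [0.5642, -0.2728, 0.3009]
orientation: [-3.135, -0.178, 0.014]
contact_force: [-8.7, -4.1, -26.1]
grip_width: 0.0341
gripper_force: 48.7
```

```bash
python3 lev.py
```

```text
tcp [ 0.5642 -0.2728  0.3009] F [ -8.6925  -4.0863 -26.1473] M [-1.0876  1.9075 -0.2632] w 0.03411727181711351 48.66764187812805
rel [-0.0989  0.0001  0.1238] rad 0.15841887187352494 angle 0.06313417220911566
```

It is at the upper stop and pulling against it, so I'll relax a few mm, check and release.

Emit:
{"name": "apply_moves", "arguments": {
  "moves": [
    [0, 0, 0, -0.001, 0, 0.002, -1],
    [0, 0, 0, -0.001, 0, 0.002, -1],
    [0, 0, 0, 0, 0, 0.001, -1],
    [0, 0, 0, 0, 0, 0, -1],
    [0, 0, 0, 0, 0, 0, -1],
    [0, 0, 0, 0, 0, 0, -1],
    [0, 0, 0, 0, 0, 0, -1],
    [0, 0, 0, 0, 0, 0, -1]
  ]
}}

```text
clock: 13.72
tcp_pos: [0.5644, -0.2729, 0.3004]
orientation: [-3.135, -0.179, 0.002]
contact_force: [-9.8, 5.8, 10.4]
grip_width: 0.0339
gripper_force: 50.7
```

```bash
python3 lev.py; python3 - <<'E'
from h import *
f=grab_frame("scene");cv2.imwrite("pics/a3_.png",f)
# lever rod: compare with initial frame in rod area
g=cv2.imread("pics/scene0.png")
for k,i in(("init",g),("now",f)):
    s=i[205:250,262:300].astype(int);print(k,[int(np.abs(s[y].sum(1)-0).argmin()) for y in(0,)])
d=np.abs(f.astype(int)-g)[212:245,262:300].max(2);print((d>40).sum(),d.mean())
E
```

```text
tcp [ 0.5644 -0.2729  0.3004] F [-9.7861  5.7636 10.391 ] M [ 0.8489  1.9856 -0.1685] w 0.03385350037169865 50.699747800827026
rel [-0.0987 -0.      0.1232] rad 0.15788225993749241 angle 0.06428451630324061
init [21]
now [0]
141 13.86762360446571
```

A 22 N tangential pull toward rest gave no motion, so the lever is on its rest stop. The ball had slid about 9 mm in the pads when I pressed at the bottom. Releasing.

Emit:
{"name": "apply_moves", "arguments": {
  "moves": [
    [0, 0, 0, 0.001, 0, -0.001, 0.0],
    [0, 0, 0, 0, 0, 0, 0.3],
    [0, 0, 0, 0, 0, 0, 0.3],
    [0, 0, 0, 0, 0, 0, 0.3],
    [0, 0, 0, 0, 0, -0.01, 0.3],
    [0, 0, 0, 0, 0, -0.025, 0.3],
    [0, 0, 0, 0, 0, -0.035, 0.3],
    [0, 0, 0, 0, 0, -0.04, 0.3]
  ]
}}

```text
clock: 14.43
tcp_pos: [0.5658, -0.2724, 0.4108]
orientation: [-3.136, -0.18, 0.004]
contact_force: [1.9, -0.2, 0.2]
grip_width: 0.0557
gripper_force: 0.0
```

```bash
python3 - <<'E'
from plan import *
f=grab_frame("scene");t=grab_frame("top");o=telemetry.get_obs();print(o["tcp_pos"],o["joints"],o["contact_force"])
hsv=cv2.cvtColor(f,cv2.COLOR_BGR2HSV);m=((hsv[...,0]<6)|(hsv[...,0]>174))&(hsv[...,1]>150)&(hsv[...,2]>60)
k,l,st,ce=cv2.connectedComponentsWithStats(m.astype(np.uint8))
print([(np.round(ce[i],1),st[i,4]) for i in range(1,k) if st[i,4]>20],proj("scene",pw(-.0918,-.09,.331)))
# orange tab
for n,i in(("scene",f),("top",t)):
    hsv=cv2.cvtColor(i,cv2.COLOR_BGR2HSV);m=((hsv[...,0]>=5)&(hsv[...,0]<=14)&(hsv[...,1]>170)&(hsv[...,2]>60)).astype(np.uint8)
    k,l,st,ce=cv2.connectedComponentsWithStats(m);print(n,[(np.round(ce[j],1).tolist(),st[j].tolist()) for j in range(1,k) if st[j,4]>15])
    print(proj(n,np.array([pw(-.102,0,.07),pw(-.110,.02,.0886),pw(-.110,-.02,.0886),pw(-.05,.062,.048),pw(-.05,-.062,.048)])))
E
```

```text
[ 0.5683 -0.2752  0.4178] [-0.2521  0.3666  0.8576  1.4495 -0.2787  1.4394 -0.851 ] [ 0.1322 -0.2373  0.2255]
[(array([269.3, 198.3]), np.int32(57)), (array([383.6, 225.2]), np.int32(1956)), (array([240. , 275.1]), np.int32(24)), (array([299.2, 339.6]), np.int32(887))] [[269.5149 198.2373]]
scene [([3.8, 53.2], [0, 36, 11, 30, 197]), ([200.5, 49.2], [181, 40, 41, 19, 259]), ([380.3, 91.5], [372, 82, 20, 21, 43]), ([399.6, 104.8], [394, 102, 13, 6, 29]), ([338.1, 190.7], [331, 181, 15, 20, 131]), ([270.4, 196.2], [265, 194, 10, 8, 16]), ([383.1, 209.3], [350, 194, 69, 34, 149]), ([372.0, 218.8], [365, 213, 15, 14, 55]), ([293.1, 228.7], [290, 224, 7, 10, 47]), ([384.1, 242.6], [352, 228, 65, 30, 94]), ([242.3, 235.8], [237, 234, 11, 4, 31]), ([208.8, 276.0], [184, 256, 50, 41, 351]), ([239.5, 274.4], [237, 272, 7, 7, 19]), ([291.1, 325.1], [281, 319, 24, 16, 40])]
[[295.7209 229.637 ]
 [298.86   222.4148]
 [289.5389 227.9881]
 [318.3967 234.1678]
 [289.8501 251.961 ]]
top [([273.6, 141.3], [255, 137, 36, 10, 70]), ([287.5, 230.1], [283, 217, 10, 28, 164]), ([129.0, 296.0], [117, 295, 25, 2, 26])]
[[358.5611 198.6963]
 [353.544  200.8275]
 [364.9924 199.7351]
 [339.2975 186.8115]
 [373.6434 183.5552]]
```

```bash
cat > tabfit.py <<'E'
from h import *
from scipy.optimize import least_squares
F={n:cv2.imread(f"pics/{n}0.png") for n in("top","scene")}
reg={"top":(345,188,375,208),"scene":(284,220,302,238)}
for n,(a,b,c,d) in reg.items():
    h=cv2.cvtColor(F[n][b:d,a:c],cv2.COLOR_BGR2HSV)
    m=(h[...,0]<16)&(h[...,1]>150);v,u=np.nonzero(m);print(n,u.min()+a,u.max()+a,v.min()+b,v.max()+b,len(u),u.mean()+a,v.mean()+b)
    for y in range(m.shape[0]):
        k=np.nonzero(m[y])[0]
        if len(k):print(y+b,k.min()+a,k.max()+a)
a,b,c,d=330,165,385,208
S=14
im=cv2.resize(F["top"][b:d,a:c],None,fx=S,fy=S,interpolation=cv2.INTER_CUBIC)
def P(p,L):
    L=np.atleast_2d(L).astype(float)/1000;cc,s=np.cos(p[2]),np.sin(p[2])
    return np.c_[p[0]+cc*L[:,0]-s*L[:,1],p[1]+s*L[:,0]+cc*L[:,1],L[:,2]]
pr=[.6514,-.1708,.1186]
def line(L,p,col):
    q=((proj("top",P(p,L))-[a,b]+.5)*S).astype(int);cv2.polylines(im,[q.reshape(-1,1,2)],False,col,1)
line([[-60,75,30],[-60,-75,30],[60,-75,30]],pr,(255,0,255))
line([[-50,62,48],[-50,-62,48]],pr,(0,0,255));line([[-110,20,88.6],[-110,-20,88.6],[-85,-20,33],[-85,20,33],[-110,20,88.6]],pr,(0,0,255))
cv2.imwrite("pics/c3.png",im)
E
python3 tabfit.py
```

```text
top 353 365 195 201 74 359.05405405405406 198.06756756756758
195 357 363
196 353 363
197 353 364
198 354 365
199 354 365
200 354 365
201 355 362
scene 289 297 224 234 67 292.8955223880597 228.53731343283582
224 294 297
225 292 297
226 291 297
227 289 297
228 289 296
229 289 296
230 289 295
231 289 295
232 290 295
233 290 293
234 291 291
```

View pics/c3.png

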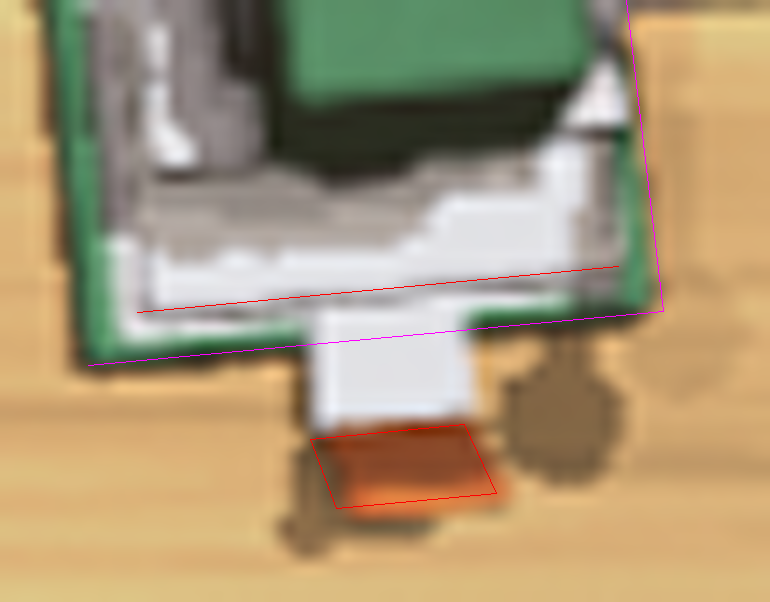

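The overlay fits: the bed edge is on the magenta line, and the orange tab at crop (425,475) lies within about 2 mm of the nominal place. This is the tray on the press; the turquoise one at top (391,252) is off the press and stays alone. Planning the tab grasp.

```bash
cat > p4.py <<'E'
from plan import *
Q=rot(YAW+.01,-.42);z=Q.apply([0,0,1]);T=pw(-.104,-.002,.070)+.0187*z
p,q=now();print("target",T,"z",z,"now",p)
pre=T-.09*z
import sys
if sys.argv[1]=="a": rows(p,q,[([pre[0],pre[1],.40],Q),(pre,Q)],g=-.06)
else: rows(p,q,[(T-.04*z,Q),(T,Q)],g=-.06,dmax=float(sys.argv[2]))
o=telemetry.get_obs();print(o["joints"],o["contact_force"])
E
python3 p4.py a
```

```text
target [ 0.5559 -0.1841  0.0529] z [ 0.4044  0.0523 -0.9131] now [ 0.5683 -0.2752  0.4178]
[[-0.19,0.2,-0.93,-0.002,-0.006,0.001,-0.06],[-0.19,0.19,-0.93,-0.002,-0.006,0.001,-0.06],[-0.18,0.2,-0.93,-0.002,-0.006,0.001,-0.06],[-0.19,0.2,-0.93,0,-0.006,0,-0.06],[-0.19,0.19,-0.93,-0.001,-0.006,0.001,-0.06],[-0.19,0.2,-0.93,0.001,-0.007,0,-0.06],[-0.19,0.2,-0.94,0.001,-0.006,0,-0.06],[-0.18,0.19,-0.93,0.002,-0.006,0.001,-0.06]]
[[-0.19,0.2,-0.93,0.002,-0.006,0,-0.06],[-0.19,0.19,-0.93,0.003,-0.005,0,-0.06],[-0.19,0.2,-0.93,0.003,-0.006,0,-0.06],[-0.19,0.2,-0.93,0.004,-0.005,-0.001,-0.06],[-0.19,0.19,-0.93,0.004,-0.004,0,-0.06],[-0.19,0.2,-0.93,0.005,-0.004,0,-0.06],[-0.18,0.2,-0.93,0.005,-0.004,0,-0.06],[-0.19,0.19,-0.93,0.006,-0.003,0,-0.06]]
[[0,0,0,0,-0.015,0.035,-0.06],[0,0,0,0,-0.016,0.034,-0.06],[0,0,0,0,-0.015,0.035,-0.06],[0,0,0,0,-0.016,0.034,-0.06],[0,0,0,0,-0.015,0.035,-0.06],[0,0,0,0,-0.016,0.035,-0.06],[0,0,0,0,-0.015,0.034,-0.06]]
23 rows end [ 0.5195 -0.1887  0.1353]
[-0.2521  0.3666  0.8576  1.4495 -0.2787  1.4394 -0.851 ] [ 0.1322 -0.2373  0.2255]
```

Emit:
{"name": "apply_moves", "arguments": {
  "moves": [
    [-0.19, 0.2, -0.93, -0.002, -0.006, 0.001, -0.06],
    [-0.19, 0.19, -0.93, -0.002, -0.006, 0.001, -0.06],
    [-0.18, 0.2, -0.93, -0.002, -0.006, 0.001, -0.06],
    [-0.19, 0.2, -0.93, 0, -0.006, 0, -0.06],
    [-0.19, 0.19, -0.93, -0.001, -0.006, 0.001, -0.06],
    [-0.19, 0.2, -0.93, 0.001, -0.007, 0, -0.06],
    [-0.19, 0.2, -0.94, 0.001, -0.006, 0, -0.06],
    [-0.18, 0.19, -0.93, 0.002, -0.006, 0.001, -0.06]
  ]
}}

```text
clock: 15.2
tcp_pos: [0.5421, -0.2292, 0.402]
orientation: [2.686, 1.303, 0.256]
contact_force: [-0.7, -0.3, 0.4]
grip_width: 0.0399
gripper_force: 0.0
```

Emit:
{"name": "apply_moves", "arguments": {
  "moves": [
    [-0.19, 0.2, -0.93, 0.002, -0.006, 0, -0.06],
    [-0.19, 0.19, -0.93, 0.003, -0.005, 0, -0.06],
    [-0.19, 0.2, -0.93, 0.003, -0.006, 0, -0.06],
    [-0.19, 0.2, -0.93, 0.004, -0.005, -0.001, -0.06],
    [-0.19, 0.19, -0.93, 0.004, -0.004, 0, -0.06],
    [-0.19, 0.2, -0.93, 0.005, -0.004, 0, -0.06],
    [-0.18, 0.2, -0.93, 0.005, -0.004, 0, -0.06],
    [-0.19, 0.19, -0.93, 0.006, -0.003, 0, -0.06]
  ]
}}

```text
clock: 15.87
tcp_pos: [0.5171, -0.1864, 0.3942]
orientation: [1.871, 2.136, 0.451]
contact_force: [-0.1, -0.2, -0.3]
grip_width: 0.0403
gripper_force: 0.0
```

```bash
python3 p4.py a
```

```text
target [ 0.5559 -0.1841  0.0529] z [ 0.4044  0.0523 -0.9131] now [ 0.5171 -0.1864  0.3942]
[[-0.08,-0.06,0.02,-0.003,0.004,-0.005,-0.06],[0,0,0,0,-0.015,0.035,-0.06],[0,0,0,0,-0.016,0.034,-0.06],[0,0,0,0,-0.015,0.035,-0.06],[0,0,0,0,-0.016,0.034,-0.06],[0,0,0,0,-0.015,0.035,-0.06],[0,0,0,0,-0.015,0.035,-0.06],[0,0,0,0,-0.016,0.034,-0.06]]
8 rows end [ 0.5193 -0.1892  0.1353]
[-0.3973 -0.1038  0.6977  1.9298 -0.1379  0.9233  0.5049] [-0.1107 -0.1773 -0.2579]
```

Emit:
{"name": "apply_moves", "arguments": {
  "moves": [
    [-0.08, -0.06, 0.02, -0.002, 0.003, -0.003, -0.06],
    [0, 0, 0, 0, -0.015, 0.035, -0.06],
    [0, 0, 0, 0, -0.016, 0.034, -0.06],
    [0, 0, 0, 0, -0.015, 0.035, -0.06],
    [0, 0, 0, 0, -0.016, 0.034, -0.06],
    [0, 0, 0, 0, -0.015, 0.035, -0.06],
    [0, 0, 0, 0, -0.015, 0.035, -0.06],
    [0, 0, 0, 0, -0.016, 0.034, -0.06]
  ]
}}

```text
clock: 16.53
tcp_pos: [0.5198, -0.188, 0.1311]
orientation: [1.876, 2.119, 0.45]
contact_force: [2.4, -0.1, -0.5]
grip_width: 0.0398
gripper_force: 0.0
```

```bash
python3 p4.py b 0.025
```

```text
target [ 0.5559 -0.1841  0.0529] z [ 0.4044  0.0523 -0.9131] now [ 0.5198 -0.188   0.1311]
[[-0.01,0.01,-0.03,0,0.001,0.023,-0.06],[-0.01,0.01,-0.03,-0.001,0,0.023,-0.06],[0,0,0,0,0,0.02,-0.06],[0,0,0,0,0,0.02,-0.06]]
4 rows end [ 0.5555 -0.1845  0.053 ]
[-0.1325  0.3155  0.5615  2.2445 -1.0023  0.4325  1.3841] [ 2.41   -0.05   -0.5236]
```

Emit:
{"name": "apply_moves", "arguments": {
  "moves": [
    [0, 0, 0, 0, 0.001, 0.023, -0.06],
    [0, 0, 0, -0.001, 0, 0.023, -0.06],
    [0, 0, 0, 0, 0, 0.02, -0.06],
    [0, 0, 0, 0, 0, 0.019, -0.06],
    [0, 0, 0, 0, 0, 0, -0.06],
    [0, 0, 0, 0, 0, 0, -0.06],
    [0, 0, 0, 0, 0, 0, -0.06],
    [0, 0, 0, 0, 0, 0, -0.06]
  ]
}}

```text
clock: 17.2
tcp_pos: [0.5545, -0.1849, 0.0567]
orientation: [1.873, 2.12, 0.452]
contact_force: [-0.5, 0.0, 0.5]
grip_width: 0.0401
gripper_force: 0.0
```

```bash
python3 p4.py b 0.025; python3 - <<'E'
from h import *
f=grab_frame("scene");t=grab_frame("top")
cv2.imwrite("pics/a4.png",np.hstack([cv2.resize(f[190:290,250:350],None,fx=4,fy=4,interpolation=2),cv2.resize(t[130:230,310:410],None,fx=4,fy=4,interpolation=2)]))
E
```

```text
target [ 0.5559 -0.1841  0.0529] z [ 0.4044  0.0523 -0.9131] now [ 0.5545 -0.1849  0.0567]
[[0,0.01,-0.02,0,0,-0.018,-0.06],[0,0.01,-0.03,0.001,0,-0.018,-0.06],[0,0,0,0,0,0.02,-0.06],[0,0,0,0,0,0.02,-0.06]]
4 rows end [ 0.556  -0.1836  0.0531]
[ 0.0616  0.4808  0.3057  2.2059 -1.3272  0.3204  1.6829] [-0.5376  0.0039  0.4775]
```

View pics/a4.png

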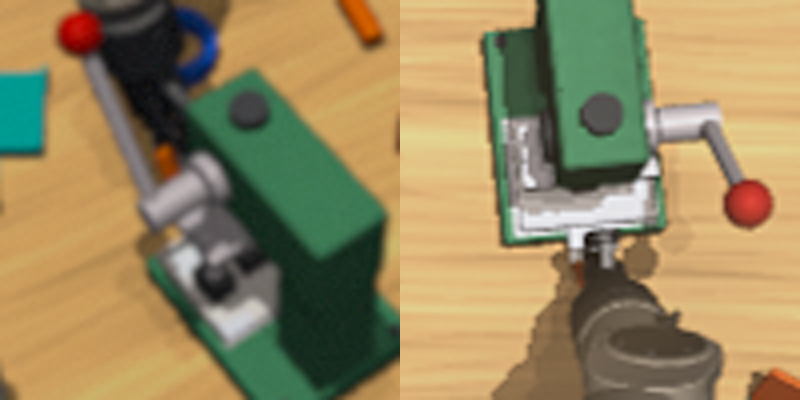

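The fingers straddle the tab and are centred on it (right half at (600,245)). Joint 5 is near its range here, but lifting relieves it. I'll grip, then lift a little.

Emit:
{"name": "apply_moves", "arguments": {
  "moves": [
    [0, 0, 0, 0, 0, 0, -1],
    [0, 0, 0, 0, 0, 0, -1],
    [0, 0, 0, 0, 0, 0, -1],
    [0, 0, 0, 0, 0, 0, -1],
    [0, 0, 0, 0, 0, 0, -1],
    [0, 0, 0, 0, 0, 0, -1],
    [0, 0, 0, 0, 0, 0, -1],
    [0, 0, 0, 0, 0, 0, -1]
  ],
  "grip_force": 100
}}

```text
clock: 17.97
tcp_pos: [0.5548, -0.1842, 0.0566]
orientation: [1.872, 2.121, 0.454]
contact_force: [-3.1, 0.2, 9.5]
grip_width: 0.0068
gripper_force: 97.8
```

```bash
cat > st.py <<'E'
from plan import *
o=telemetry.get_obs();q=R.from_rotvec(o["orientation"]);p=np.array(o["tcp_pos"]);y=q.apply([0,1,0]);g=p-q.apply([0,0,.0187])
print("tcp",p,"grip",g,"F",o["contact_force"],"M",o["moment"],"w",o["grip_width"],o["gripper_force"],"t",o["clock"])
print("j",o["joints"],"heading",np.degrees(np.arctan2(y[1],y[0])),"tilt",np.degrees(np.arcsin(y[2])),"roll",q.apply([1,0,0])[2])
E
cat > p5.py <<'E'
from plan import *
p,q=now()
a=pw(0,0,0);u=lambda x,y,z:pw(x,y,z)-pw(0,0,0)+[0,0,0]
rows(p,q,[(p+[0,0,.02],q)],g=-1,dmax=.007)
E
python3 st.py;python3 p5.py
```

```text
tcp [ 0.5548 -0.1842  0.0566] grip [ 0.5472 -0.1852  0.0736] F [-3.0599  0.2148  9.4954] M [0.2182 0.2447 0.1504] w 0.006842490263146893 97.77333498001099 t 17.9667
j [ 0.0628  0.4811  0.3035  2.2058 -1.3288  0.3207  1.685 ] heading 7.106905400611497 tilt 24.091280901071915 roll 0.0011306830964147307
[[0,0,0,0,0.003,-0.006,-1],[0,0,0,0,0.002,-0.006,-1],[0,0,0,0,0.003,-0.006,-1]]
3 rows end [ 0.5547 -0.1842  0.0763]
```

Emit:
{"name": "apply_moves", "arguments": {
  "moves": [
    [0, 0, 0, 0, 0.003, -0.006, -1],
    [0, 0, 0, 0, 0.002, -0.006, -1],
    [0, 0, 0, 0, 0.003, -0.006, -1],
    [0, 0, 0, 0, 0.001, -0.003, -1],
    [0, 0, 0, 0, 0, 0, -1],
    [0, 0, 0, 0, 0, 0, -1],
    [0, 0, 0, 0, 0, 0, -1],
    [0, 0, 0, 0, 0, 0, -1]
  ]
}}

```text
clock: 18.63
tcp_pos: [0.5534, -0.1842, 0.0778]
orientation: [1.874, 2.123, 0.451]
contact_force: [0.5, -0.5, -3.3]
grip_width: 0.0068
gripper_force: 97.9
```

```bash
python3 st.py; python3 - <<'E'
from h import *
f=grab_frame("scene");t=grab_frame("top")
cv2.imwrite("pics/a5_.png",np.hstack([cv2.resize(f[190:290,250:350],None,fx=4,fy=4,interpolation=2),cv2.resize(t[130:230,310:410],None,fx=4,fy=4,interpolation=2)]))
E
```

```text
tcp [ 0.5534 -0.1842  0.0778] grip [ 0.5459 -0.1852  0.0949] F [ 0.5325 -0.5498 -3.2582] M [-0.1384  1.0849 -0.038 ] w 0.006789872283308677 97.91561365127563 t 18.6333
j [-0.0024  0.4452  0.3827  2.2028 -1.2157  0.359   1.5658] heading 7.094168367097946 tilt 23.92712027983235 roll 0.0012013841059746455
```

```bash
cat > p6.py <<'E'
from plan import *
import sys
def W(g,head,tilt):
    Q=rot(np.radians(head),-np.radians(tilt));return (np.array(g)+Q.apply([0,0,.0187]),Q)
if __name__=="__main__":
    p,q=now()
    st={"A":[W([.541,-.13,.100],7.1,24.5),W([.540,-.050,.103],8,24.5)],"B":[W([.532,-.01,.19],12,24.5)],
     "D":[W([.461,.304,.195],25,24.5)],"T":[W([.476,.311,.210],25,0),W([.488,.317,.22],25,-21)]}
    w=[v for k in sys.argv[1] for v in st[k]]
    rows(p,q,w,g=-1,dmax=float(sys.argv[2]),amax=float(sys.argv[3]),cyl=sys.argv[1]=="D")
E
python3 p6.py AB .022 3
```

```text
[[-0.03,0,0,0.019,0.001,-0.001,-1],[-0.03,-0.01,0,0.018,0.002,-0.001,-1],[-0.03,0,0,0.019,0.001,-0.002,-1],[0,0.02,-0.03,0.02,0.002,0,-1],[0,0.01,-0.04,0.02,0.003,0.001,-1],[0,0.02,-0.03,0.019,0.002,0,-1],[0,0.01,-0.04,0.02,0.003,0,-1],[0,0.06,-0.12,0.008,0.007,-0.016,-1]]
[[0,0.05,-0.12,0.009,0.007,-0.016,-1],[0,0.06,-0.12,0.008,0.006,-0.016,-1],[0,0.05,-0.12,0.008,0.007,-0.016,-1],[0,0.06,-0.13,0.008,0.008,-0.015,-1]]
12 rows end [ 0.5402 -0.0087  0.1729]
```

Emit:
{"name": "apply_moves", "arguments": {
  "moves": [
    [-0.03, 0, 0, 0.008, 0.001, -0.001, -1],
    [-0.03, 0, 0, 0.015, 0.002, -0.001, -1],
    [-0.03, 0, 0, 0.019, 0.001, -0.002, -1],
    [0, 0.02, -0.03, 0.02, 0.002, 0, -1],
    [0, 0.01, -0.04, 0.02, 0.003, 0, -1],
    [0, 0.02, -0.03, 0.02, 0.002, 0, -1],
    [0, 0.01, -0.04, 0.018, 0.003, 0, -1],
    [0, 0, 0, 0.01, 0.001, -0.001, -1]
  ]
}}

```text
clock: 19.4
tcp_pos: [0.5483, -0.0505, 0.0891]
orientation: [1.85, 2.137, 0.467]
contact_force: [-0.5, 0.2, -2.7]
grip_width: 0.0067
gripper_force: 97.9
```

```bash
python3 st.py; python3 p6.py B .022 3; python3 - <<'E'
from h import *
f=grab_frame("scene");t=grab_frame("top")
cv2.imwrite("pics/a5.png",np.hstack([cv2.resize(f[180:300,270:370],None,fx=4,fy=4,interpolation=2),cv2.resize(t[110:230,270:370],None,fx=4,fy=4,interpolation=2)]))
E
```

```text
tcp [ 0.5483 -0.0505  0.0891] grip [ 0.5406 -0.0516  0.1061] F [-0.5042  0.2085 -2.671 ] M [-0.1354  1.1008  0.0383] w 0.0067475045462357785 97.93298363685608 t 19.4
j [-0.3018  0.3632  0.3813  2.3017 -1.2343  0.2184  1.3537] heading 8.18124698134847 tilt 24.505105492988715 roll 0.002591958902335323
[[0,0.05,-0.12,0.009,0.006,-0.015,-1],[0,0.04,-0.11,0.008,0.007,-0.016,-1],[0,0.05,-0.12,0.009,0.007,-0.015,-1],[0,0.05,-0.11,0.008,0.007,-0.016,-1],[0,0.05,-0.12,0.009,0.006,-0.015,-1]]
5 rows end [ 0.5391 -0.0085  0.1729]
```

View pics/a5.png

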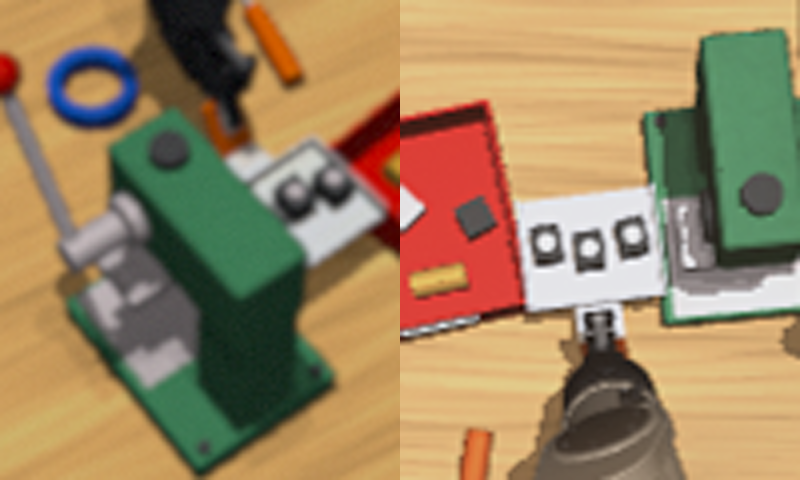

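All three blocks ride on the tray (right half, (545,245), (590,250), (632,237)), and the tray is clear of the ram. Joint 6 is low, so I'll go straight up and back off the tilt by about 1.5°.

Emit:
{"name": "apply_moves", "arguments": {
  "moves": [
    [0.08, 0.04, -0.1, 0.004, 0.005, -0.009, -1],
    [0.08, 0.04, -0.1, 0.005, 0.008, -0.014, -1],
    [0.08, 0.05, -0.1, 0.005, 0.008, -0.015, -1],
    [0, 0.05, -0.1, 0.005, 0.008, -0.016, -1],
    [0, 0.05, -0.1, 0.005, 0.008, -0.016, -1],
    [0, 0.05, -0.1, 0.005, 0.006, -0.014, -1],
    [0, 0, 0, 0.005, 0.003, -0.01, -1],
    [0, 0, 0, 0, 0, 0, -1]
  ]
}}

```text
clock: 20.17
tcp_pos: [0.5482, -0.0195, 0.1956]
orientation: [1.796, 2.217, 0.459]
contact_force: [0.9, -0.2, -4.2]
grip_width: 0.0064
gripper_force: 98.0
```

```bash
python3 st.py; sed -i 's/24.5)\],"T"/23)],"T"/' p6.py; python3 p6.py D .028 3
```

```text
tcp [ 0.5482 -0.0195  0.1956] grip [ 0.5409 -0.0211  0.2127] F [ 0.898  -0.1912 -4.2374] M [-0.1857  1.0069  0.0225] w 0.006371850151599085 97.97136425971985 t 20.1667
j [-0.8472  0.1939  0.9257  2.2306 -0.5986  0.4636  0.7437] heading 11.94830945198524 tilt 23.246737877745336 roll 0.003444877222038928
[[0,0.06,-0.15,0.025,0.005,0.004,-1],[0.01,0.07,-0.16,0.026,0.005,0.004,-1],[0,0.06,-0.15,0.025,0.004,0.003,-1],[0,0.06,-0.16,0.026,0.004,0.003,-1],[0.01,0.06,-0.15,0.026,0.002,0.003,-1],[0,0.07,-0.15,0.026,0.002,0.002,-1],[0,0.06,-0.16,0.026,0.001,0.002,-1],[0.01,0.06,-0.15,0.027,0.001,0.002,-1]]
[[0,0.07,-0.15,0.026,0,0.001,-1],[0,0.06,-0.16,0.026,-0.001,0.001,-1],[0.01,0.06,-0.15,0.027,-0.002,0.001,-1],[0,0.07,-0.16,0.026,-0.002,0.001,-1],[0,0.06,-0.15,0.027,-0.003,0,-1]]
13 rows end [0.468  0.3076 0.1776]
```

Emit:
{"name": "apply_moves", "arguments": {
  "moves": [
    [0, 0.06, -0.15, 0.01, 0.002, 0.001, -1],
    [0, 0.07, -0.16, 0.019, 0.004, 0.003, -1],
    [0, 0.06, -0.15, 0.025, 0.005, 0.003, -1],
    [0, 0.06, -0.16, 0.026, 0.005, 0.003, -1],
    [0.01, 0.06, -0.15, 0.026, 0.004, 0.003, -1],
    [0, 0.07, -0.15, 0.026, 0.003, 0.002, -1],
    [0, 0.06, -0.16, 0.026, 0.002, 0.002, -1],
    [0.01, 0.06, -0.15, 0.027, 0.001, 0.002, -1]
  ]
}}

```text
clock: 20.83
tcp_pos: [0.5261, 0.167, 0.1856]
orientation: [1.648, 2.355, 0.476]
contact_force: [0.7, -0.2, -3.2]
grip_width: 0.0067
gripper_force: 97.9
```

```bash
python3 st.py;  python3 p6.py D .028 3
```

```text
tcp [0.5261 0.167  0.1856] grip [0.5193 0.1645 0.2029] F [ 0.7304 -0.1689 -3.1826] M [-0.3427  0.9323 -0.0045] w 0.006745214911585468 97.94979572296143 t 20.8333
j [-1.2708  0.2281  0.9591  2.24   -0.4762  0.4038  0.3929] heading 20.012827431543258 tilt 22.873698733203145 roll -8.687449762900812e-07
[[0,0.05,-0.13,0.025,0.001,0.002,-1],[-0.01,0.06,-0.13,0.025,0,0.001,-1],[0,0.05,-0.12,0.026,0,0.002,-1],[0,0.06,-0.13,0.025,-0.001,0.001,-1],[-0.01,0.05,-0.13,0.026,-0.002,0,-1],[0,0.05,-0.13,0.025,-0.002,0.001,-1]]
6 rows end [0.4681 0.3073 0.1776]
```

Emit:
{"name": "apply_moves", "arguments": {
  "moves": [
    [0, 0.05, -0.13, 0.026, 0.001, 0.002, -1],
    [0, 0.06, -0.13, 0.026, 0, 0.001, -1],
    [0, 0.05, -0.12, 0.025, 0, 0.002, -1],
    [0, 0.06, -0.13, 0.023, -0.001, 0.001, -1],
    [0, 0.05, -0.13, 0.019, -0.002, 0, -1],
    [0, 0.05, -0.1, 0.01, -0.001, 0, -1],
    [0, 0, 0, 0.004, 0, 0, -1],
    [0, 0, 0, 0, 0, 0, -1]
  ]
}}

```text
clock: 21.5
tcp_pos: [0.4767, 0.2893, 0.1794]
orientation: [1.554, 2.432, 0.493]
contact_force: [0.7, 0.3, -3.2]
grip_width: 0.0065
gripper_force: 97.9
```

```bash
python3 st.py;  python3 p6.py T .028 3; python3 - <<'E'
from h import *
t=grab_frame("top");cv2.imwrite("pics/a6_.png",t)
from plan import *
p,q=now()
# where lip level would be now, and blue bin corners in top
g=p-q.apply([0,0,.0187]);y=q.apply([0,1,0]);h=np.array([y[0],y[1],0]);h/=np.linalg.norm(h);print("lip",g+.152*h-[0,0,.037],"lip tilted at T",np.array([.488,.317,.22])+.081*h-[0,0,.134])
hsv=cv2.cvtColor(t,cv2.COLOR_BGR2HSV)
m=(np.abs(hsv[...,0].astype(int)-111)<10)&(hsv[...,1]>150)&(hsv[...,2]>50);m[:,:160]=0;m[:,245:]=0;m[:140]=0;m[225:]=0
v,u=np.nonzero(m);print(u.min(),u.max(),v.min(),v.max(),len(u))
E
```

```text
tcp [0.4767 0.2893 0.1794] grip [0.4701 0.2863 0.1966] F [ 0.727   0.2535 -3.2171] M [-0.5043  0.8671  0.0161] w 0.006507484907237923 97.93159604072571 t 21.5
j [-1.5748  0.2797  1.0079  2.2341 -0.432   0.3877  0.1726] heading 24.84012438913191 tilt 22.900447385829622 roll 0.0002948541453741127
[[0.48,0,0,0.002,0.002,-0.001,-1],[0.47,0,-0.01,0.003,0.001,-0.001,-1],[0.48,0,0,0.002,0.002,-0.001,-1],[0.48,0,0,0.003,0.001,-0.001,-1],[0.48,0,-0.01,0.002,0.001,-0.001,-1],[0.47,0,0,0.003,0.001,-0.002,-1],[0.48,0,0,0.002,0.002,-0.001,-1],[0.48,0,-0.01,0.003,0.001,-0.002,-1]]
[[0.5,0,0,0,0.001,-0.002,-1],[0.5,0,0,0,0.001,-0.001,-1],[0.5,0,0,0,0.001,-0.002,-1],[0.5,0,0,0,0,-0.001,-1],[0.5,0,0,0,0.001,-0.002,-1],[0.5,0,0,0,0,-0.002,-1],[0.5,0,0,0,0.001,-0.002,-1]]
15 rows end [0.4824 0.314  0.2028]
lip [0.6087 0.349  0.1599] lip tilted at T [0.5616 0.3509 0.086 ]
176 228 156 208 728
```

Emit:
{"name": "apply_moves", "arguments": {
  "moves": [
    [0.48, 0, 0, 0.002, 0.002, -0.001, -1],
    [0.47, 0, 0, 0.003, 0.001, -0.001, -1],
    [0.48, 0, 0, 0.002, 0.002, -0.001, -1],
    [0.48, 0, 0, 0.003, 0.001, -0.001, -1],
    [0.48, 0, 0, 0.002, 0.001, -0.001, -1],
    [0.47, 0, 0, 0.003, 0.001, -0.002, -1],
    [0.48, 0, 0, 0.002, 0.002, -0.001, -1],
    [0.48, 0, 0, 0.003, 0.001, -0.002, -1]
  ]
}}

```text
clock: 22.22
tcp_pos: [0.478, 0.3097, 0.1926]
orientation: [-1.695, -2.644, -0.0]
contact_force: [-0.2, -0.1, -3.6]
grip_width: 0.0066
gripper_force: 98.0
```

Emit:
{"name": "apply_moves", "arguments": {
  "moves": [
    [0.5, 0, 0, 0, 0.001, -0.002, -1],
    [0.5, 0, 0, 0, 0.001, -0.001, -1],
    [0.5, 0, 0, 0, 0.001, -0.002, -1],
    [0.5, 0, 0, 0, 0, -0.001, -1],
    [0.5, 0, 0, 0, 0.001, -0.002, -1],
    [0.5, 0, 0, 0, 0, -0.002, -1],
    [0.5, 0, 0, 0, 0.001, -0.002, -1],
    [0, 0, 0, 0, 0, 0, -1]
  ]
}}

```text
clock: 22.88
tcp_pos: [0.4856, 0.3132, 0.2029]
orientation: [-1.57, -2.451, 0.452]
contact_force: [0.2, 0.2, -1.6]
grip_width: 0.0069
gripper_force: 98.4
```

```bash
python3 st.py; python3 - <<'E'
from h import *
f=grab_frame("scene");t=grab_frame("top")
cv2.imwrite("pics/a6.png",np.hstack([cv2.resize(f[140:240,370:470],None,fx=4,fy=4,interpolation=2),cv2.resize(t[130:230,160:260],None,fx=4,fy=4,interpolation=2)]))
E
```

```text
tcp [0.4856 0.3132 0.2029] grip [0.4917 0.316  0.2203] F [ 0.1699  0.1824 -1.6365] M [ 0.2166 -0.4021  0.0138] w 0.006881888765096983 98.41930389404297 t 22.8833
j [-1.1661  0.6921  0.8327  1.5926 -0.471   1.4645  0.2136] heading 24.70463258646246 tilt -20.917903227945185 roll 9.530291089823728e-05
```

View pics/a6.png

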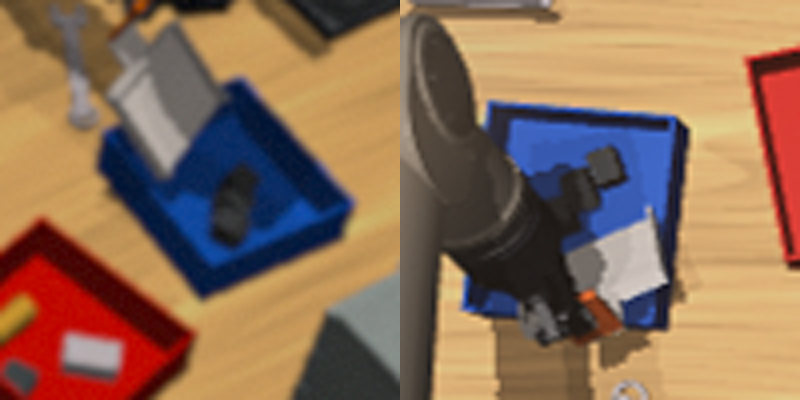

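The blue bin holds all three blocks (left half at (235,200), right half at (570,190)), and the held weight dropped to 1.6 N, which is the tray alone. Now level it and go back.

```bash
cat > p7.py <<'E'
from p6 import *
p,q=now();k=sys.argv[1]
S={"1":[W([.470,.290,.205],25,23)],"2":[W([.543,-.03,.20],11,23.5)],"3":[W([.543,-.045,.116],8.2,24.1)],
   "4":[W([.5459,-.1852,.100],7.1,24.1)],"5":[W([.5472,-.1852,.077],7.1,24.1)]}
for i in k:
    p,q=rows(p,q,S[i],g=-1,dmax=float(sys.argv[2]),cyl=i=="2")
E
python3 p7.py 12 .035
```

```text
[[-0.91,0,-0.01,-0.002,-0.001,0.002,-1],[-0.92,0,0,-0.002,-0.002,0.003,-1],[-0.91,0,-0.01,-0.001,-0.001,0.002,-1],[-0.91,0,-0.01,-0.002,-0.002,0.002,-1],[-0.91,0,0,-0.002,-0.002,0.002,-1],[-0.92,0,-0.01,-0.002,-0.002,0.002,-1],[-0.91,0,-0.01,-0.002,-0.002,0.001,-1],[-0.91,0,0,-0.002,-0.003,0.001,-1]]
8 rows end [0.4764 0.2926 0.1881]
[[-0.01,-0.09,0.21,-0.034,0.002,0.001,-1],[-0.01,-0.09,0.22,-0.033,0,0.001,-1],[-0.01,-0.1,0.21,-0.034,0,0,-1],[0,-0.09,0.22,-0.033,-0.002,0,-1],[-0.01,-0.09,0.21,-0.034,-0.003,0,-1],[-0.01,-0.09,0.21,-0.033,-0.004,-0.001,-1],[-0.01,-0.1,0.22,-0.033,-0.005,-0.002,-1],[-0.01,-0.09,0.21,-0.033,-0.006,-0.002,-1]]
[[-0.01,-0.09,0.22,-0.032,-0.007,-0.002,-1],[0,-0.09,0.21,-0.032,-0.008,-0.003,-1]]
10 rows end [ 0.5502 -0.0286  0.1824]
```

Emit:
{"name": "apply_moves", "arguments": {
  "moves": [
    [-0.91, 0, -0.01, 0, 0, -0.002, -1],
    [-0.92, 0, 0, 0, 0, -0.002, -1],
    [-0.91, 0, -0.01, -0.002, -0.001, 0.002, -1],
    [-0.91, 0, -0.01, -0.003, -0.003, 0.003, -1],
    [-0.91, 0, 0, -0.003, -0.003, 0.003, -1],
    [-0.92, 0, -0.01, -0.002, -0.002, 0.003, -1],
    [-0.91, 0, -0.01, -0.002, -0.003, 0.002, -1],
    [-0.91, 0, 0, -0.002, -0.003, 0.002, -1]
  ]
}}

```text
clock: 23.65
tcp_pos: [0.477, 0.2949, 0.1915]
orientation: [1.55, 2.433, 0.502]
contact_force: [0.9, -0.6, -2.2]
grip_width: 0.0067
gripper_force: 98.4
```

Emit:
{"name": "apply_moves", "arguments": {
  "moves": [
    [0, -0.09, 0.21, -0.02, 0.001, 0.001, -1],
    [0, -0.09, 0.22, -0.033, 0, 0.001, -1],
    [0, -0.1, 0.21, -0.034, 0, 0, -1],
    [0, -0.09, 0.22, -0.033, -0.002, 0, -1],
    [0, -0.09, 0.21, -0.034, -0.003, 0, -1],
    [0, -0.09, 0.21, -0.033, -0.004, -0.001, -1],
    [0, -0.1, 0.22, -0.033, -0.005, -0.002, -1],
    [0, -0.09, 0.21, -0.033, -0.006, -0.002, -1]
  ]
}}

```text
clock: 24.32
tcp_pos: [0.5455, 0.0507, 0.1869]
orientation: [1.764, 2.249, 0.457]
contact_force: [1.4, 0.8, -2.1]
grip_width: 0.0066
gripper_force: 98.3
```

```bash
python3 st.py;  python3 p7.py 23 .03
```

```text
tcp [0.5455 0.0507 0.1869] grip [0.5384 0.049  0.2041] F [ 1.3773  0.8406 -2.0647] M [-0.1249  0.6154  0.0303] w 0.00657956254658262 98.32041263580322 t 24.3167
j [-1.0012  0.2077  0.9222  2.244  -0.539   0.4193  0.5743] heading 13.786307664501635 tilt 22.966974245214562 roll -0.00024743671406424195
[[-0.03,-0.06,0.14,-0.026,-0.004,0,-1],[-0.03,-0.06,0.14,-0.026,-0.004,-0.001,-1],[-0.03,-0.06,0.15,-0.026,-0.005,0,-1]]
3 rows end [ 0.5508 -0.028   0.1827]
[[-0.03,-0.06,0.14,-0.005,-0.012,0.025,-1],[-0.04,-0.07,0.14,-0.005,-0.012,0.025,-1],[-0.03,-0.06,0.14,-0.006,-0.012,0.026,-1]]
3 rows end [ 0.5512 -0.0442  0.0987]
```

Emit:
{"name": "apply_moves", "arguments": {
  "moves": [
    [-0.03, -0.06, 0.14, -0.024, -0.004, 0, -1],
    [-0.03, -0.06, 0.14, -0.02, -0.004, 0, -1],
    [-0.03, -0.06, 0.14, -0.012, -0.003, 0, -1],
    [-0.03, -0.06, 0.14, -0.005, -0.01, 0.018, -1],
    [-0.03, -0.06, 0.14, -0.005, -0.011, 0.022, -1],
    [-0.03, -0.06, 0.14, -0.005, -0.009, 0.02, -1],
    [0, 0, 0, -0.003, -0.004, 0.01, -1],
    [0, 0, 0, 0, 0, 0, -1]
  ]
}}

```text
clock: 24.98
tcp_pos: [0.5464, -0.0243, 0.1027]
orientation: [1.855, 2.143, 0.45]
contact_force: [-0.9, -0.7, -1.1]
grip_width: 0.0066
gripper_force: 98.4
```

```bash
python3 st.py;  python3 p7.py 34 .025
```

```text
tcp [ 0.5464 -0.0243  0.1027] grip [ 0.5389 -0.0253  0.1198] F [-0.8595 -0.7371 -1.1469] M [-0.1029  0.6713 -0.0135] w 0.0065742557681016675 98.43455672264099 t 24.9833
j [-0.4607  0.3383  0.4884  2.3028 -1.046   0.2331  1.1061] heading 8.258059704331279 tilt 23.762831039020824 roll -0.0012366966943085922
[[-0.06,0.01,0.01,-0.02,0,0.004,-1]]
1 rows end [ 0.5509 -0.0438  0.0991]
[[0,-0.01,0.03,-0.023,-0.004,0.001,-1],[0,-0.02,0.03,-0.023,-0.003,0.002,-1],[0,-0.01,0.02,-0.024,-0.004,0.001,-1],[0,-0.01,0.03,-0.023,-0.004,0.001,-1],[0,-0.01,0.03,-0.023,-0.003,0.002,-1],[0,-0.02,0.03,-0.023,-0.003,0.001,-1]]
6 rows end [ 0.5538 -0.1837  0.0832]
```

Emit:
{"name": "apply_moves", "arguments": {
  "moves": [
    [-0.02, 0, 0.02, -0.01, 0, 0.001, -1],
    [0, -0.01, 0.03, -0.02, -0.001, 0.001, -1],
    [0, -0.01, 0.03, -0.024, -0.002, 0.002, -1],
    [0, -0.01, 0.02, -0.024, -0.003, 0.002, -1],
    [0, -0.01, 0.03, -0.024, -0.003, 0.002, -1],
    [0, -0.01, 0.03, -0.022, -0.003, 0.002, -1],
    [0, -0.01, 0.03, -0.018, -0.002, 0.001, -1],
    [0, 0, 0, -0.01, -0.001, 0, -1]
  ]
}}

```text
clock: 25.65
tcp_pos: [0.5603, -0.1775, 0.0896]
orientation: [1.872, 2.118, 0.451]
contact_force: [-0.2, -0.2, -0.8]
grip_width: 0.0066
gripper_force: 98.4
```

```bash
python3 st.py;  python3 p7.py 45 .012
```

```text
tcp [ 0.5603 -0.1775  0.0896] grip [ 0.5527 -0.1784  0.1067] F [-0.2451 -0.1822 -0.7771] M [-0.1211  0.7186  0.0364] w 0.00662756250196418 98.41521263122559 t 25.65
j [-0.0295  0.4249  0.3911  2.1938 -1.1464  0.3572  1.4774] heading 7.070837845232997 tilt 24.130874992446454 roll -0.0015925473551128833
[[0.01,0.02,0,-0.006,-0.01,0.003,-1]]
1 rows end [ 0.5532 -0.1844  0.0828]
[[0,0,0,0,-0.004,0.011,-1],[0,0,0,0,-0.004,0.01,-1]]
2 rows end [ 0.5545 -0.1842  0.0603]
```

Emit:
{"name": "apply_moves", "arguments": {
  "moves": [
    [0, 0, 0, -0.002, -0.005, 0.002, -1],
    [0, 0, 0, 0, -0.004, 0.002, -1],
    [0, 0, 0, 0, -0.002, 0.005, -1],
    [0, 0, 0, 0, -0.002, 0.005, -1],
    [0, 0, 0, 0, 0, 0, -1],
    [0, 0, 0, 0, 0, 0, -1],
    [0, 0, 0, 0, 0, 0, -1],
    [0, 0, 0, 0, 0, 0, -1]
  ]
}}

```text
clock: 26.32
tcp_pos: [0.5548, -0.1764, 0.0706]
orientation: [1.87, 2.124, 0.454]
contact_force: [-0.0, -0.4, -1.4]
grip_width: 0.0066
gripper_force: 98.3
```

```bash
python3 st.py;  python3 p7.py 5 .006
```

```text
tcp [ 0.5548 -0.1764  0.0706] grip [ 0.5473 -0.1774  0.0877] F [-0.0462 -0.4278 -1.3742] M [-0.1319  0.636  -0.038 ] w 0.00660040366237547 98.34134101867676 t 26.3167
j [ 0.0358  0.4492  0.3161  2.2082 -1.2385  0.3229  1.5834] heading 7.252494172096653 tilt 24.087014491127054 roll 0.001279916249062013
[[0,-0.01,0.01,-0.003,-0.002,0.003,-1],[0,-0.01,0.01,-0.002,-0.002,0.003,-1],[0,0,0,-0.003,-0.001,0.003,-1]]
3 rows end [ 0.5549 -0.1844  0.0604]
```

Emit:
{"name": "apply_moves", "arguments": {
  "moves": [
    [0, 0, 0, -0.004, 0, 0, -1],
    [0, 0, 0, -0.003, 0, 0, -1],
    [0, 0, 0, -0.001, -0.001, 0.002, -1],
    [0, 0, 0, 0, -0.001, 0.003, -1],
    [0, 0, 0, 0, -0.001, 0.003, -1],
    [0, 0, 0, 0, -0.001, 0.003, -1],
    [0, 0, 0, 0, 0, 0, -1],
    [0, 0, 0, 0, 0, 0, -1]
  ]
}}

```text
clock: 26.98
tcp_pos: [0.5562, -0.1844, 0.058]
orientation: [1.872, 2.124, 0.454]
contact_force: [0.0, -0.6, -1.7]
grip_width: 0.0067
gripper_force: 98.4
```

```bash
python3 st.py
```

```text
tcp [ 0.5562 -0.1844  0.058 ] grip [ 0.5486 -0.1854  0.0751] F [ 0.0059 -0.6065 -1.6823] M [-0.1431  0.622  -0.0224] w 0.006738870565541398 98.36243391036987 t 26.9833
j [ 0.0915  0.4757  0.2684  2.1991 -1.281   0.3088  1.6426] heading 7.189796837845105 tilt 24.019080200828974 roll 0.0021327517843905686
```

Emit:
{"name": "apply_moves", "arguments": {
  "moves": [
    [0, 0, 0, 0, -0.001, 0.001, -1],
    [0, 0, 0, 0, 0, 0.001, -1],
    [0, 0, 0, 0, 0, 0, -1],
    [0, 0, 0, 0, 0, 0, -1],
    [0, 0, 0, 0, 0, 0, -1],
    [0, 0, 0, 0, 0, 0, -1],
    [0, 0, 0, 0, 0, 0, -1],
    [0, 0, 0, 0, 0, 0, -1]
  ]
}}

```text
clock: 27.65
tcp_pos: [0.5562, -0.1847, 0.0566]
orientation: [1.871, 2.123, 0.454]
contact_force: [-3.8, -0.6, 5.5]
grip_width: 0.0066
gripper_force: 99.6
```

```bash
python3 st.py
```

```text
tcp [ 0.5562 -0.1847  0.0566] grip [ 0.5487 -0.1857  0.0737] F [-3.818  -0.5917  5.5043] M [0.0985 0.7117 0.1036] w 0.006624409584741255 99.57185626029968 t 27.65
j [ 0.1017  0.4773  0.2564  2.1995 -1.289   0.3027  1.6523] heading 7.193196348770392 tilt 24.087985040037683 roll 0.0015467058830182512
```

The tray rests on the bed: contact is at the same TCP height as before the lift. I'll open and back out along the tab.

Emit:
{"name": "apply_moves", "arguments": {
  "moves": [
    [0, 0, 0, 0, 0, 0, -0.4],
    [0, 0, 0, 0, 0, 0, -0.2],
    [0, 0, 0, 0, 0, 0, -0.06],
    [0, 0, 0, 0, 0, 0, -0.06],
    [0, 0, 0, 0, 0, 0, -0.06],
    [0, 0, 0, 0, 0, 0, -0.06],
    [0, 0, 0, 0, 0, -0.008, -0.06],
    [0, 0, 0, 0, 0, -0.015, -0.06]
  ]
}}

```text
clock: 28.32
tcp_pos: [0.5466, -0.1852, 0.0762]
orientation: [1.872, 2.125, 0.453]
contact_force: [0.6, -0.1, -0.4]
grip_width: 0.0397
gripper_force: 0.0
```

Emit:
{"name": "apply_moves", "arguments": {
  "moves": [
    [0, 0, 0, 0, 0, -0.02, -0.06],
    [0, 0, 0, 0, 0, -0.025, -0.06],
    [0, 0, 0, 0, 0, -0.03, -0.06],
    [0, 0, 0, 0, 0, -0.03, -0.06],
    [0, 0, 0, 0, 0, -0.03, -0.06],
    [0, 0, 0, 0, 0, -0.03, -0.06],
    [0, 0, 0, 0, 0, 0, -0.06],
    [0, 0, 0, 0, 0, 0, -0.06]
  ]
}}

```text
clock: 28.98
tcp_pos: [0.481, -0.1944, 0.2296]
orientation: [1.868, 2.121, 0.459]
contact_force: [0.3, 0.1, 0.4]
grip_width: 0.0401
gripper_force: 0.0
```

```bash
python3 st.py; python3 - <<'E'
from h import *
F={"scene":grab_frame("scene"),"top":grab_frame("top")};G={n:cv2.imread(f"pics/{n}0.png") for n in F}
reg={"top":(345,188,375,208),"scene":(284,220,302,238)}
for n,(a,b,c,d) in reg.items():
  for k,I in(("init",G[n]),("now",F[n])):
    h=cv2.cvtColor(I[b:d,a:c],cv2.COLOR_BGR2HSV);m=(h[...,0]<16)&(h[...,1]>150);v,u=np.nonzero(m);print(n,k,len(u),u.mean()+a,v.mean()+b,u.min()+a,u.max()+a,v.min()+b,v.max()+b)
  for t in("tray","blue_bin","block_a"):
    for s in silhouettes(t,n)[:4]:print(n,t,round(s["p"],2),np.round(s["extent"],1),s["mask"].sum())
# white tray region in top now vs init
for k,I in(("init",G["top"]),("now",F["top"])):
    h=cv2.cvtColor(I[165:197,333:380],cv2.COLOR_BGR2HSV);m=((h[...,1]<50)&(h[...,2]>130)).astype(np.uint8);v,u=np.nonzero(m);print(k,len(u),cv2.minAreaRect(np.c_[u,v].astype(np.float32)))
# ball
h=cv2.cvtColor(F["scene"][185:212,258:282],cv2.COLOR_BGR2HSV);m=((h[...,0]<6)|(h[...,0]>174))&(h[...,1]>150);v,u=np.nonzero(m);print("ball",u.mean()+258,v.mean()+185)
# dark blobs in blue bin (top) 
h=cv2.cvtColor(F["top"][155:212,176:232],cv2.COLOR_BGR2HSV);m=((h[...,1]<90)&(h[...,2]<110)).astype(np.uint8);k,l,st,ce=cv2.connectedComponentsWithStats(m);print([(ce[i].round(1),st[i,4]) for i in range(1,k) if st[i,4]>8])
E
```

```text
tcp [ 0.481  -0.1944  0.2296] grip [ 0.4734 -0.1954  0.2467] F [0.2981 0.1253 0.4129] M [-0.0401  0.4034 -0.0109] w 0.040059296462521474 0.0 t 28.9833
j [-0.2994  0.0508  0.7339  2.2255 -0.4882  0.5656  0.9284] heading 7.232488270149662 tilt 24.312269646441713 roll 0.0018914168585468516
top init 74 359.05405405405406 198.06756756756758 353 365 195 201
top now 75 359.17333333333335 197.89333333333335 353 365 195 201
top tray 0.94 [358.1 180.8  33.1  44. ] 577
top tray 0.88 [402.8 237.5  21.6  32. ] 338
top tray 0.54 [389.9 170.4  29.   34.2] 370
top blue_bin 0.91 [204.7 181.8  58.2  59.5] 2536
top block_a 0.45 [203.9 176.2   5.2   9.3] 61
top block_a 0.43 [200.9 186.2   6.5   8.4] 80
scene init 67 292.8955223880597 228.53731343283582 289 297 224 234
scene now 69 292.6811594202899 228.59420289855072 289 297 224 234
scene tray 0.76 [303.  249.4  32.3  47.7] 498
scene tray 0.6 [387.2 157.5  11.3  29.4] 146
scene tray 0.59 [244.  222.9  33.8  27.4] 827
scene tray 0.55 [426.9 188.7  65.5  56.7] 1976
scene blue_bin 0.95 [428.6 187.4  68.9  59.3] 2114
scene block_a 0.59 [428.6 186.1  12.1   8. ] 76
scene block_a 0.44 [428.6 197.9   7.5  12.1] 58
scene block_a 0.36 [431.8 195.4  10.7   9.7] 51
init 576 ((22.0, 15.0), (30.0, 38.0), 90.0)
now 593 ((22.0, 14.5), (29.0, 38.0), 90.0)
ball 269.4691358024691 197.97530864197532
[(array([11.8, 19.9]), np.int32(267)), (array([31.3, 17.4]), np.int32(134)), (array([52.1, 18. ]), np.int32(9)), (array([23.8, 29.6]), np.int32(59)), (array([48.9, 49.4]), np.int32(19))]
```

The tray is back within about 1 mm of where it started (tab centroid 359.2,197.9 against 359.1,198.1). The ball is at its rest spot, the three blocks are detected in the blue bin, and the gripper is clear.

```bash
python3 -c "
from bench import order
print(order.hand_in())"
```

```text
the job is handed in; nothing more can be done
None
```

I handed the job in at about 29 s: the lever went fully down to its stop and was eased back up to rest, the three blocks are in the blue bin, and the empty tray is back on the press bed within about 1 mm; I inferred the pins are flush from the full stroke and one picture, not by measuring them.

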